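# Set slipped solar slates back to their lap lines on the test roof

### The arm

A 6-joint arm with a two-finger parallel gripper is mounted at the origin on the work surface. World frame = base frame: x ahead of the robot, y to its left, z up, the work surface at z = 0. Lengths are in m, angles in degrees, forces in N, time in s.
With the tool pointing down it reaches from about 0.3 to 0.75 m from the base axis. Payload 8.5 kg.
Tool frame: the origin (TCP) lies on the centre line of the jaws, within the pads' length; the fingertips stand env.tcp_to_tips ahead of it and the grasp point (between the pads) lies 8 mm behind it (env.tcp_to_tips is the distance from the TCP to the fingertips, in m); z points along the fingers, y is the direction in which the jaws open and shut (so a half turn about z gives the same grasp; the last joint's range is limited). The gripper opens to 85 mm and grips with 20 to 120 N. Pads are 22 mm wide; open, the fingers measure 114 mm over their backs; the gripper's body (76 mm by 85 mm) begins 54 mm behind the grasp point. The pads swing forward as they close: fully open they stand 13 mm farther back than shut.
Start: joints at [-80.059, 21.807, 74.336, -0, 83.858, -12.336], TCP at [0.208, -0.509, 0.242] pointing down, gripper open.
Joint ranges: [-178.18, 178.18], [-50.72, 133.34], [12.68, 142.11], [-81.47, 261.47], [9.98, 163.14], [-165.26, 165.26]. Speed limits (degrees/s): [136.94, 136.94, 180, 180, 180, 180].

### API

Orientations are given as a 3x3 rotation matrix whose columns are the frame's x, y, z axes.
In Python, from rig import env gives the robot as it stands. The module is installed in compiled form; this text tells all that it offers.
- The arm moves only by the tool carry_out, never from a script. Its argument "rows" is a list of rows, each an object of numbers: "tx", "ty", "tz": the shift along the tool's x, y, z in cm; "yaw": the turn about the tool's z in rad. In form: [{"tx": .., "ty": .., "tz": .., "yaw": ..}, ...]. A call has 1 to 12 rows; each row shifts and turns the pose as measured when the row begins, along the tool's axes as they then stand; what a row does not reach is not made up. A row lasts 1/10 s, in which the tool goes at most 50 mm and 8.59 degrees, less where a joint would pass 70% of its speed; a pose out of reach is approached as far as the arm can. A call is refused whole if a number of a shift passes 5 or a number of a turn 0.15, either way. A call with a gripper value outside its range is refused whole. "jaw" is the closure, from -1 (fully open) to 1 (shut), set as the call begins (left out, the last holds). The fingers move at their own pace and stop on an object; "squeeze" is the grip in N (left out, the last holds). Time passes only in rows, so rows that do not move let the fingers close. It gives the time, the measured TCP pose, the force and the opening at its end, in the units of the state.
- env.observe(): the state, without advancing time (a new reading comes with each control period).
- env.get_image(name): name is "scene" or "top" or "wrist"; returns the picture (400x640x3 uint8, red, green, blue); there is no depth.
- env.camera_params(name): a dict with "vertical_fov" (degrees; the focal length in pixels is half the picture's height over the tangent of half this angle, whatever the lens; pixels are square), "cx", "cy" (the principal point, pixels), "k1" (the pictures are not rectified: a ray, as slopes to the right and down, at radius r is drawn at 1 + k1 r^2 times it, then the intrinsics apply), "view" (4x4, takes a point from world to camera coordinates). Camera axes: x right, y up, looking along -z (the intrinsics and any distortion apply to the point x, -y, -z); pixel columns grow to the right and rows downward; lengths in m; the calibration is good to about 2 mm. A picture is of the moment at which its call begins: read the wrist's pose just before it. camera_params takes no time and is no camera call; for the wrist camera it gives the pose at the moment of the call.
- env.close_job(): hands the job in, once; it reports no verdict.
The state is a dict: "time_s": time; "q": joint angles; "qvel": joint speeds; "joint_efforts": joint torques, N m; "position": TCP position; "tool_rot": TCP orientation; "ft_force": force on the tool from outside, world axes, zero at the start; "wrist_torque": the same for the moment, N m; "grip_width": finger opening in m.
Only numpy, scipy, OpenCV 4.12 (cv2) and the standard library are available. Lean on these libraries where they do the work, as an engineer would, in place of code of your own. Each camera call takes 0.05 s, during which the arm holds its last target. There are 200 camera calls.

### The job

The two loose solar slates on the bench-top test roof have slipped down and cover the cells of the slates below them. Push each one back up the slope until its lower edge lies square on the white lap line of the slate below, in line with the column, then fold the red clamp bar fully down over the head of the top slate. The slates are glass, so do not press hard on them, and leave the other things on the bench alone.

Things in the scene. Friction and masses are not known exactly. Their poses are not given: they have to be found in the camera images.
- roof: Fixed test roof: grey-faced deck 244 x 384 mm on an aluminium frame, one column of three lapped solar slates; the eaves (lowest) slate is screwed down, part of this body. Origin: middle of the eaves slate's lower edge, on its upper face, 85 mm above the bench. x up the slope (15 degrees above level), y across it, z square off the slates. The eaves slate fills x 0 to 150, y -90 to 90, z -8 to 0 mm.
- eaves_line (a point): Middle of the eaves slate's white lap line, on its upper face at x 85 mm of the roof; the line is 3 mm wide and runs across the slate along roof y. Blue cells below the line, plain black head above. The lower edge of slate_mid belongs on this line. The deck is 5.4 degrees steeper than the slates and carries their heads, so a slate on its line lies flat on the one below.
- slate_mid: Loose middle slate, 150 (up the slope) x 180 x 8 mm, about 0.4 kg, on the eaves slate, held by friction (2 to 10 N slides it; it carries slate_top along). Origin: middle of its lower edge, on the underside; x to its head, y along the edge, z out of its upper face (at z 8). Lap line at x 85 mm. Starts 20 to 45 mm too low, up to 3 degrees askew, 5 mm aside; its lower edge may ride up to 4 mm off the eaves slate.
- slate_top: Loose top slate, same size, look and frame as slate_mid, lying on slate_mid. Its lower edge belongs on slate_mid's white lap line (x 85 mm of slate_mid, on its upper face z 8 mm); it starts 20 to 42 mm below it, up to 3 degrees askew to slate_mid.
- bar (a joint): Angle of the red clamp bar (rad): 0 is folded down with the bar on the head of the top slate (its stop is at -0.06); at the start it stands open at 1.2 to 1.7, its other stop is at 1.8. The stiff hinge stays where it is left and takes about 3 to 5 N at the bar to move. Standing open, its top is up to 265 mm above the bench.
- bar_pivot (a point): Middle of the clamp bar's hinge line, which runs along roof y; fixed at x 346, y 0, z 34 mm in the roof frame. Nothing stands between the two side brackets at y -118 and 118 mm; the deck ends at x 372 mm, its face there is 20 mm below the hinge line.
- bar_mid (a point): Middle of the red bar, on its axis: a round rod of 16 mm diameter, 224 mm long along roof y, on two steel side arms, 49 mm from the hinge line. In the roof frame it lies at x 298, z 24.5 mm when folded down (joint 0); it swings up and over towards larger x and stands square off the roof above the hinge line at joint 1.77.
- multimeter: Bystander: yellow multimeter lying on the bench, 165 x 82 x 36 mm, origin under its centre. Leave it where it is.
- wash_bottle: Bystander: white plastic bottle with a pointed spout, 72 mm across, 195 mm high, origin under its centre. Leave it standing.
- spare_slate: Bystander: a spare slate lying flat on the bench to the left of the roof, 150 x 180 x 8 mm, origin under its centre. It is not used.

How it is judged:
By the outcome, as a careful person would: the job done as asked, in the order asked, and still so for the second after the job is handed in, with the robot touching nothing.
It also fails if it takes over 61 s, if anything falls off the work surface, if the arm or the gripper's body presses on something with over 40 N, if the wrist force passes 120 N, or if a joint passes its speed limit or range.

## Working session

There is one attempt and no reset: what is moved stays moved. The work goes in short steps, Python scripts to look and compute and a tool call to move; the robot and the scene stay as the last step left them, time stands still between calls to the robot, and variables do not carry over. Pictures are saved under pics/ and viewed, about 8 in all and at most 12, crops included, and the job is handed in when it is done.

Besides the shell and the picture viewer there is one more tool, called after "Call:" by a JSON object that holds its "method" and its "body", one argument or row to a line. carry_out: Moves the arm, as the interface text tells. Its arguments: {"type":"object","properties":{"rows":{"type":"array","items":{"type":"object","properties":{"tx":{"type":"number"},"ty":{"type":"number"},"tz":{"type":"number"},"yaw":{"type":"number"}}}},"jaw":{"type":"number"},"squeeze":{"type":"number"}},"required":["rows"]}

```bash
mkdir -p pics
cat > h.py <<'E'
import numpy as np,cv2
from rig import env
def cap(n,f):
    P=env.camera_params(n); im=env.get_image(n); cv2.imwrite(f'pics/{f}.png',im[:,:,::-1]); np.save(f'pics/{f}.npy',P,allow_pickle=True); return im,P
def load(f): return cv2.imread(f'pics/{f}.png')[:,:,::-1],np.load(f'pics/{f}.npy',allow_pickle=True).item()
def K(P):
    f=200/np.tan(np.radians(P['vertical_fov']/2)); return np.array([[f,0,P['cx']],[0,f,P['cy']],[0,0,1.]])
def ray(P,uv):
    uv=np.array(uv,float).reshape(-1,1,2); s=cv2.undistortPoints(uv,K(P),np.array([P['k1'],0,0,0.])).reshape(-1,2)
    V=np.array(P['view']); R=V[:3,:3]; d=np.c_[s[:,0],-s[:,1],-np.ones(len(s))]@R; return -R.T@V[:3,3],d
def proj(P,X):
    V=np.array(P['view']); c=np.atleast_2d(X)@V[:3,:3].T+V[:3,3]; s=np.c_[c[:,0]/-c[:,2],-c[:,1]/-c[:,2]]
    s=s*(1+P['k1']*(s**2).sum(1))[:,None]; k=K(P); return s*k[0,0]+k[:2,2]
def hit(P,uv,p0,n):
    o,d=ray(P,uv); t=((np.array(p0)-o)@n)/(d@n); return o+t[:,None]*d
E
python3 - <<'E'
from h import *
s=env.observe(); print(s['time_s'],s['position'],np.round(s['tool_rot'],3).tolist(),s['grip_width'],env.tcp_to_tips)
for n in('scene','top'):
    im,P=cap(n,n+'0'); o,_=ray(P,[[320,200]]); print(n,P['vertical_fov'],P['k1'],o,np.round(_,2))
E
```

```text
0.0 [ 0.20842847 -0.50866751  0.24171906] [[0.925, 0.379, -0.0], [0.379, -0.925, 0.001], [0.0, -0.001, -1.0]] 0.08512920667878711 0.011
scene 47.283490312951415 -0.043226256326924534 [ 1.19974229 -0.86471388  0.97043074] [[-0.48  0.64 -0.6 ]]
top 46.07086412058911 0.01828184889521491 [ 0.30451402 -0.00217305  1.45648056] [[ 0.16  0.03 -0.99]]
```

View pics/top0.png

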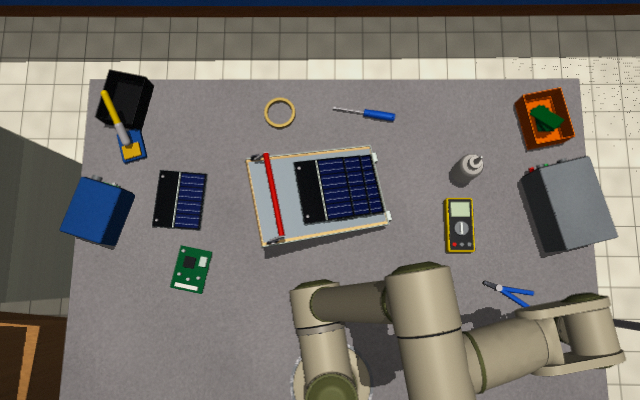

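View pics/scene0.png

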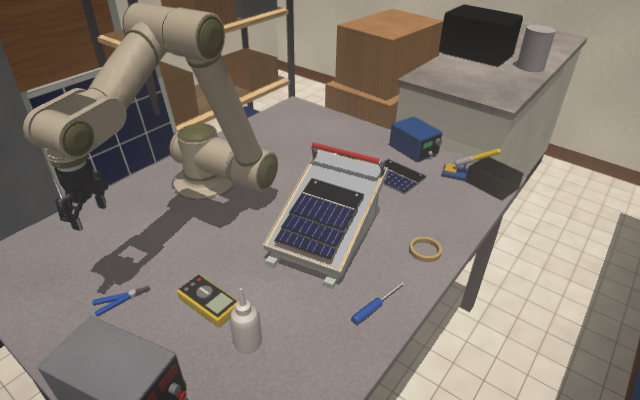

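Run:
```python
from h import *
im,P=load('top0'); z=np.array([0,0,1.])
for uv,h in (((374,150),.085),((388,222),.085),((263,245),.17),((247,160),.17),((268,153),.25),((281,236),.25),((458,225),.03),((470,163),.19)):
    print(uv,np.round(hit(P,[uv],[0,0,h],z)[0],3))
W=env.camera_params('wrist'); V=np.array(W['view']); R=V[:3,:3]; c=-R.T@V[:3,3]; s=env.observe(); T=np.array(s['tool_rot'])
print('cam in tool',T.T@(c-s['position']),'look',T.T@(-R[2]),'right',T.T@R[0],W['vertical_fov'],s['q'])
```

```text
(374, 150) [ 0.685 -0.125  0.085]
(388, 222) [ 0.467 -0.164  0.085]
(263, 245) [0.393 0.188 0.17 ]
(247, 160) [0.631 0.24  0.17 ]
(268, 153) [0.63 0.17 0.25]
(281, 236) [0.41  0.131 0.25 ]
(458, 225) [ 0.466 -0.382  0.03 ]
(470, 163) [ 0.619 -0.379  0.19 ]
cam in tool [ 0.06765611  0.00072186 -0.1302174 ] look [-0.26536564 -0.00126379  0.96414702] right [1.98436095e-04 9.99999048e-01 1.36540026e-03] 70.06017073168898 [-8.00611545e+01  2.18401531e+01  7.43776148e+01  6.68847622e-04
  8.38594365e+01 -1.23350046e+01]
```

Call:
{"method": "carry_out", "body": {
  "rows": [
    {"yaw": -0.15, "tz": -0.6},
    {"yaw": -0.15, "tz": -0.6},
    {"yaw": -0.15, "tz": -0.6},
    {"yaw": -0.15, "tz": -0.6},
    {"yaw": -0.15, "tz": -0.6},
    {"yaw": -0.15, "tz": -0.6},
    {"yaw": -0.15, "tz": -0.6},
    {"yaw": -0.15, "tz": -0.6},
    {"yaw": -0.15, "tz": -0.6}
  ]
}}

```text
validation failed for argument at $.ro...
```

Call:
{"method": "carry_out", "body": {
  "rows": [
    {"tx": 3.4, "ty": 3.55},
    {"tx": 3.4, "ty": 3.55},
    {"tx": 3.4, "ty": 3.55},
    {"tx": 3.4, "ty": 3.55},
    {"tx": 3.4, "ty": 3.55},
    {"tx": 3.4, "ty": 3.55},
    {"tx": 3.4, "ty": 3.55},
    {"tx": 3.4, "ty": 3.55},
    {"tx": 3.4, "ty": 3.55},
    {"tx": 3.4, "ty": 3.55},
    {"tx": 3.4, "ty": 3.55},
    {"tx": 3.4, "ty": 3.55}
  ]
}}

```text
validation failed for argument at $.ro...
```

Call:
{"method": "carry_out", "body": {
  "rows": [
    {"tx": 0, "ty": 0, "tz": -0.6, "yaw": -0.15},
    {"tx": 0, "ty": 0, "tz": -0.6, "yaw": -0.15},
    {"tx": 0, "ty": 0, "tz": -0.6, "yaw": -0.15},
    {"tx": 0, "ty": 0, "tz": -0.6, "yaw": -0.15},
    {"tx": 0, "ty": 0, "tz": -0.6, "yaw": -0.15},
    {"tx": 0, "ty": 0, "tz": -0.6, "yaw": -0.15},
    {"tx": 0, "ty": 0, "tz": -0.6, "yaw": -0.15},
    {"tx": 0, "ty": 0, "tz": -0.6, "yaw": -0.15},
    {"tx": 0, "ty": 0, "tz": -0.6, "yaw": -0.15}
  ]
}}

```text
time_s: 1.0
position: [0.2082, -0.5073, 0.2933]
tool_rot: [[-0.173, 0.985, -0.002], [0.985, 0.173, 0.012], [0.012, 0.0, -1.0]]
ft_force: [-0.2, -0.0, 1.0]
grip_width: 0.0854
```

Call:
{"method": "carry_out", "body": {
  "rows": [
    {"tx": 3.4, "ty": 3.55, "tz": 0, "yaw": 0},
    {"tx": 3.4, "ty": 3.55, "tz": 0, "yaw": 0},
    {"tx": 3.4, "ty": 3.55, "tz": 0, "yaw": 0},
    {"tx": 3.4, "ty": 3.55, "tz": 0, "yaw": 0},
    {"tx": 3.4, "ty": 3.55, "tz": 0, "yaw": 0},
    {"tx": 3.4, "ty": 3.55, "tz": 0, "yaw": 0},
    {"tx": 3.4, "ty": 3.55, "tz": 0, "yaw": 0},
    {"tx": 3.4, "ty": 3.55, "tz": 0, "yaw": 0},
    {"tx": 3.4, "ty": 3.55, "tz": 0, "yaw": 0},
    {"tx": 3.4, "ty": 3.55, "tz": 0, "yaw": 0},
    {"tx": 3.4, "ty": 3.55, "tz": 0, "yaw": 0},
    {"tx": 0, "ty": 0, "tz": 0, "yaw": 0}
  ]
}}

```text
time_s: 2.2
position: [0.5308, -0.0596, 0.2943]
tool_rot: [[-0.175, 0.985, -0.006], [0.984, 0.175, 0.017], [0.017, -0.003, -1.0]]
ft_force: [-1.2, -0.4, 0.1]
grip_width: 0.0856
```

Run:
```python
from h import *
s=env.observe(); print(s['time_s'],s['position'],s['ft_force']); cap('wrist','w1')
```

```text
2.2 [ 0.53075283 -0.05961719  0.29432758] [-1.18887135 -0.36809437  0.05862995]
```

View pics/w1.png

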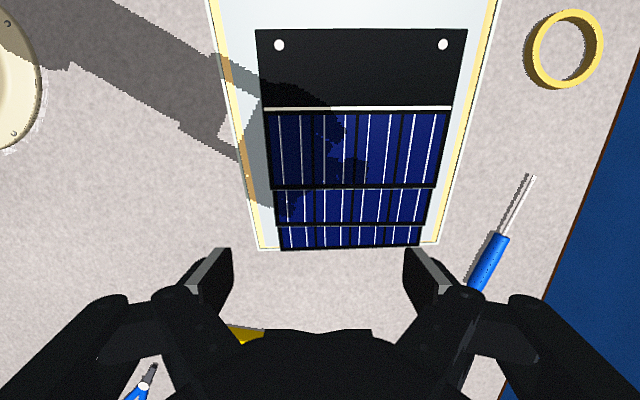

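Run:
```python
from h import *
im,P=load('w1'); c=im[165:260,245:450]; cv2.imwrite('pics/w1c.png',cv2.resize(c,None,fx=3.9,fy=3.9,interpolation=cv2.INTER_NEAREST)[:,:,::-1])
```

```text
(no output)
```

View pics/w1c.png

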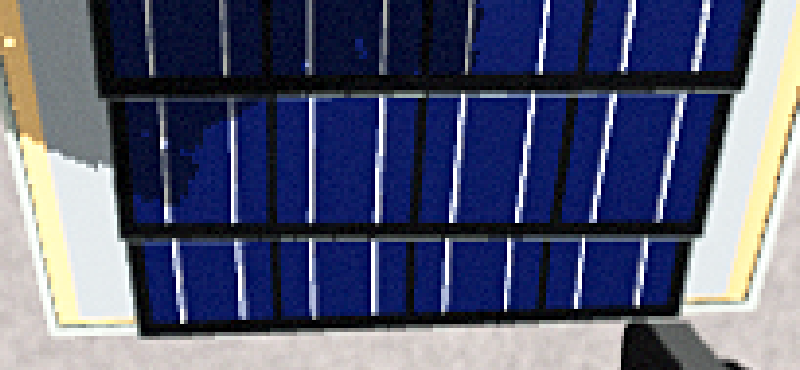

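```bash
cat >> h.py <<'E'
def c2p(L,o,k): return np.array([(o[0]+a/k-.5,o[1]+b/k-.5) for a,b in L])
def frame(P,uvL,uvR):
    A,B=hit(P,[uvL,uvR],[0,0,.085],np.array([0,0,1.])); yv=A-B; w=np.linalg.norm(yv); yv/=w
    h=np.array([yv[1],-yv[0],0]); c,s=np.cos(np.radians(15)),np.sin(np.radians(15))
    x=c*h+s*np.array([0,0,1]); return (A+B)/2,np.stack([x,yv,np.cross(x,yv)],1),w
def roofpts(P,uv,O,R,z): return (hit(P,uv,O+R[:,2]*z,R[:,2])-O)@R*1000
E
python3 - <<'E'
from h import *
im,P=load('w1')
f=lambda L:c2p(L,(245,165),3.9)
e=f([(141,335),(679,314)]); O,R,w=frame(P,e[0],e[1]); print(O,w,np.round(R,4).tolist(),np.degrees(np.arctan2(R[1,0],R[0,0])))
print('mid',np.round(roofpts(P,f([(122,238),(700,235)]),O,R,.010),1))
print('top',np.round(roofpts(P,f([(99,97),(745,91)]),O,R,.020),1))
l=np.array([(268,108),(452,108)]); print('topline',np.round(roofpts(P,l,O,R,.018),1))
print('tophead',np.round(roofpts(P,np.array([(255,30),(467,30)]),O,R,.016),1))
np.savez('roof.npz',O=O,R=R)
# eaves left side edge direction: no; deck side lines
E
```

```text
[ 0.58541592 -0.13290793  0.085     ] 0.17756010100433395 [[-0.2091, -0.9763, 0.056], [0.943, -0.2164, -0.2527], [0.2588, 0.0, 0.9659]] 102.5005896464795
mid [[ 45.2  88.7  10. ]
 [ 37.9 -87.   10. ]]
top [[ 97.8  87.8  20. ]
 [ 91.7 -88.4  20. ]]
topline [[180.7  79.7  18. ]
 [173.9 -91.9  18. ]]
tophead [[243.8  83.2  16. ]
 [237.5 -94.3  16. ]]
```

Run:
```python
from h import *
im,P=load('w1'); r=np.load('roof.npz'); O,R=r['O'],r['R']
# yellow/white side boundary: fit outer edge columns per row by grabbing bright vs bench? print profile
a=np.tan(np.radians(5.4)); n=R@np.array([-a,0,1.]); n/=np.linalg.norm(n); p0=O+R@np.array([.372,0,.014])
y=(im[:,:,0].astype(int)-im[:,:,2]>50)&(im[:,:,0]>180)
L=[];Q=[]
for v in range(10,235,5):
    c=np.flatnonzero(y[v,200:262])
    if len(c): L.append((200+c.min(),v))
    c=np.flatnonzero(y[v,425:500])
    if len(c): Q.append((425+c.max(),v))
for S in(L,Q):
    X=(hit(P,S,p0,n)-O)@R*1000; p=np.polyfit(X[:,0],X[:,1],1); res=X[:,1]-np.polyval(p,X[:,0]); k=abs(res)<2; p=np.polyfit(X[k,0],X[k,1],1); print(len(S),k.sum(),p,np.degrees(np.arctan(p[0])),np.abs(res[k]).mean())
```

```text
45 45 [-3.66664367e-04  1.20478375e+02] -0.021008319761945993 0.5472796892210482
45 45 [-3.33421759e-03 -1.19842356e+02] -0.19103588793368062 0.2812971672719092
```

Run:
```python
from h import *
im,P=load('w1'); s=env.observe(); T=np.array(s['tool_rot'])
for t in(-.002,.011):
  for sg in(-1,1):
    print(t,sg,np.round(proj(P,[s['position']+T@np.array([x,sg*y,t]) for x in(-.011,.011) for y in (.0425,.057)]),0).tolist())
c=im[235:300,180:260]; cv2.imwrite('pics/w1f.png',cv2.resize(c,None,fx=7,fy=7,interpolation=cv2.INTER_NEAREST)[:,:,::-1])
```

```text
-0.002 -1 [[230.0, 286.0], [202.0, 286.0], [227.0, 247.0], [197.0, 246.0]]
-0.002 1 [[397.0, 287.0], [425.0, 287.0], [401.0, 247.0], [430.0, 247.0]]
0.011 -1 [[237.0, 274.0], [211.0, 274.0], [234.0, 237.0], [207.0, 237.0]]
0.011 1 [[391.0, 274.0], [417.0, 274.0], [394.0, 237.0], [421.0, 237.0]]
```

View pics/w1f.png

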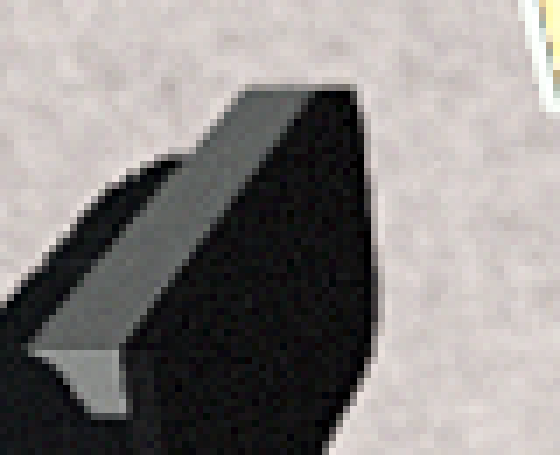

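```bash
cat >> h.py <<'E'
def go(x,y,z,off=(11,0,-2),head=None):
    "tool shift (cm) and yaw bringing tool point off (mm) to roof x,y,z (mm)"
    r=np.load('roof.npz'); O,R=r['O'],r['R']; s=env.observe(); T=np.array(s['tool_rot'])
    tgt=O+R@(np.array([x,y,z])/1000); cur=s['position']+T@(np.array(off)/1000)
    print('t %.2f'%s['time_s'],'cur roof',np.round((cur-O)@R*1000,1),'shift',np.round(T.T@(tgt-cur)*100,2),'F',np.round(np.array(s['ft_force']),1),'Froof',np.round(np.array(s['ft_force'])@R,1))
    h=np.degrees(np.arctan2(T[1,0],T[0,0])); w=np.degrees(np.arctan2(R[1,0],R[0,0])) if head is None else head
    print('yaw',round(np.radians(h-w),4),'slope step per cm tool',np.round(T.T@R[:,0],3))
E
python3 - <<'E'
from h import *
go(28,0,40); go(28,0,3.5)
E
```

```text
t 2.25 cur roof [144.3  38.4 180.3] shift [-7.71  4.23 16.42] F [-0.6 -0.8 -0.2] Froof [-0.7  0.8 -0.1]
yaw -0.0439 slope step per cm tool [ 0.969 -0.043 -0.242]
t 2.25 cur roof [144.3  38.4 180.3] shift [-6.82  4.2  19.96] F [-0.6 -0.8 -0.2] Froof [-0.7  0.8 -0.1]
yaw -0.0439 slope step per cm tool [ 0.969 -0.043 -0.242]
```

Call:
{"method": "carry_out", "body": {
  "rows": [
    {"tx": -1.9, "ty": 1.06, "tz": 3.9, "yaw": -0.022},
    {"tx": -1.9, "ty": 1.06, "tz": 4.1, "yaw": -0.022},
    {"tx": -1.9, "ty": 1.06, "tz": 4.1, "yaw": 0},
    {"tx": -1.9, "ty": 1.0, "tz": 4.1, "yaw": 0},
    {"tx": 0, "ty": 0, "tz": 0, "yaw": 0},
    {"tx": 0, "ty": 0, "tz": 0, "yaw": 0}
  ]
}}

```text
time_s: 2.85
position: [0.5846, -0.1322, 0.1274]
tool_rot: [[-0.215, 0.977, -0.004], [0.977, 0.215, 0.014], [0.015, -0.001, -1.0]]
ft_force: [-0.2, -0.2, 1.6]
grip_width: 0.0853
```

Run:
```python
from h import *
go(28,0,3.5)
```

```text
t 2.85 cur roof [22.9  0.6 40. ] shift [1.39 0.07 3.41] F [-0.2 -0.2  1.6] Froof [0.2 0.3 1.6]
yaw -0.0018 slope step per cm tool [ 0.97  -0.002 -0.245]
```

Call:
{"method": "carry_out", "body": {
  "rows": [
    {"tx": 0.7, "ty": 0.07, "tz": 1.6, "yaw": 0},
    {"tx": 0.65, "ty": 0, "tz": 1.5, "yaw": 0},
    {"tx": 0, "ty": 0, "tz": 0.2, "yaw": 0},
    {"tx": 0, "ty": 0, "tz": 0, "yaw": 0}
  ]
}}

```text
time_s: 3.25
position: [0.5824, -0.1197, 0.1017]
tool_rot: [[-0.213, 0.977, 0.005], [0.977, 0.213, 0.01], [0.008, 0.007, -1.0]]
ft_force: [0.7, -0.6, 0.4]
grip_width: 0.0855
```

Run:
```python
from h import *
go(28,0,3.5); im,P=cap('wrist','w2'); c=im[100:350,170:470]; cv2.imwrite('pics/w2c.png',cv2.resize(c,None,fx=2.4,fy=2.4)[:,:,::-1])
```

```text
t 3.25 cur roof [28.6  0.  11.8] shift [ 0.15 -0.    0.82] F [ 0.7 -0.6  0.4] Froof [-0.6 -0.5  0.6]
yaw -0.0033 slope step per cm tool [ 0.968 -0.001 -0.251]
```

View pics/w2c.png

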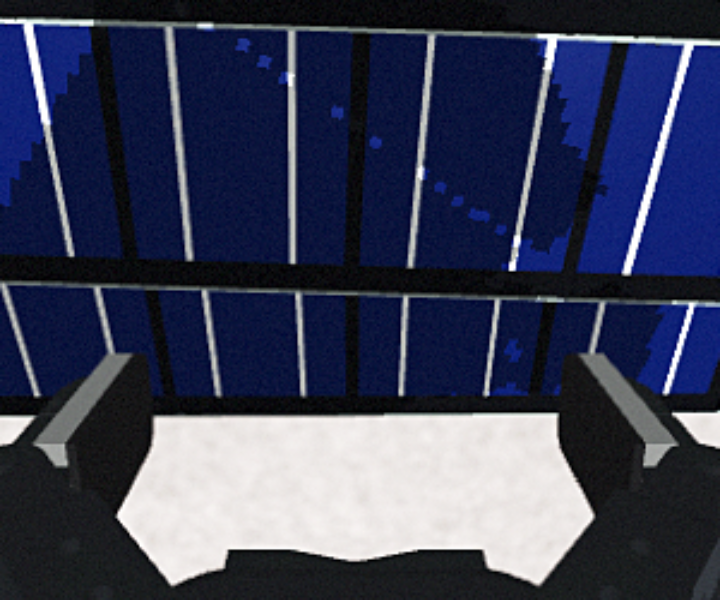

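Call:
{"method": "carry_out", "body": {
  "rows": [
    {"tx": 0.1, "ty": 0, "tz": 0.6, "yaw": -0.003},
    {"tx": 0, "ty": 0, "tz": 0.25, "yaw": 0},
    {"tx": 0, "ty": 0, "tz": 0, "yaw": 0}
  ]
}}

```text
time_s: 3.6
position: [0.5831, -0.1193, 0.0956]
tool_rot: [[-0.216, 0.976, 0.009], [0.976, 0.216, 0.008], [0.005, 0.011, -1.0]]
ft_force: [0.1, 0.3, -0.4]
grip_width: 0.0856
```

Run:
```python
from h import *
go(28,0,3.5);go(70,0,3.5)
```

```text
t 3.60 cur roof [27.2 -0.6  5.8] shift [ 0.14 -0.07  0.21] F [ 0.1  0.3 -0.4] Froof [ 0.1 -0.2 -0.4]
yaw -0.0003 slope step per cm tool [ 0.967  0.002 -0.254]
t 3.60 cur roof [27.2 -0.6  5.8] shift [ 4.2  -0.06 -0.86] F [ 0.1  0.3 -0.4] Froof [ 0.1 -0.2 -0.4]
yaw -0.0003 slope step per cm tool [ 0.967  0.002 -0.254]
```

Call:
{"method": "carry_out", "body": {
  "rows": [
    {"tx": 0.15, "ty": 0, "tz": 0.15, "yaw": 0},
    {"tx": 0.27, "ty": 0, "tz": -0.05, "yaw": 0},
    {"tx": 0.27, "ty": 0, "tz": -0.07, "yaw": 0},
    {"tx": 0.27, "ty": 0, "tz": -0.07, "yaw": 0},
    {"tx": 0.27, "ty": 0, "tz": -0.07, "yaw": 0},
    {"tx": 0.27, "ty": 0, "tz": -0.07, "yaw": 0},
    {"tx": 0.27, "ty": 0, "tz": -0.07, "yaw": 0},
    {"tx": 0.27, "ty": 0, "tz": -0.07, "yaw": 0}
  ]
}}

```text
time_s: 4.4
position: [0.5812, -0.1023, 0.1003]
tool_rot: [[-0.214, 0.977, 0.017], [0.977, 0.214, -0.001], [-0.005, 0.017, -1.0]]
ft_force: [1.4, -7.0, -1.1]
grip_width: 0.0854
```

Run:
```python
from h import *
go(70,0,3.5)
```

```text
t 4.40 cur roof [44.8 -2.5  5.9] shift [ 2.49 -0.25 -0.44] F [ 1.4 -7.  -1.1] Froof [-7.2  0.2  0.8]
yaw -0.0027 slope step per cm tool [ 0.965  0.002 -0.263]
```

Call:
{"method": "carry_out", "body": {
  "rows": [
    {"tx": 0.3, "ty": 0, "tz": -0.02, "yaw": 0},
    {"tx": 0.3, "ty": 0, "tz": -0.04, "yaw": 0},
    {"tx": 0.3, "ty": 0, "tz": -0.04, "yaw": 0},
    {"tx": 0.3, "ty": 0, "tz": -0.05, "yaw": 0},
    {"tx": 0.3, "ty": 0, "tz": -0.05, "yaw": 0},
    {"tx": 0.3, "ty": 0, "tz": -0.06, "yaw": 0},
    {"tx": 0.3, "ty": 0, "tz": -0.06, "yaw": 0},
    {"tx": 0.3, "ty": 0, "tz": -0.06, "yaw": 0}
  ]
}}

```text
time_s: 5.2
position: [0.5787, -0.0868, 0.106]
tool_rot: [[-0.214, 0.976, 0.026], [0.976, 0.215, -0.021], [-0.026, 0.021, -0.999]]
ft_force: [2.3, -5.3, -3.6]
grip_width: 0.0857
```

Run:
```python
from h import *
go(85,0,3.5)
```

```text
t 5.20 cur roof [61.5 -3.4  7. ] shift [ 2.35 -0.34 -0.34] F [ 2.3 -5.3 -3.6] Froof [-6.4 -1.1 -2.1]
yaw -0.0022 slope step per cm tool [ 0.959  0.004 -0.284]
```

Call:
{"method": "carry_out", "body": {
  "rows": [
    {"tx": -0.4, "ty": 0.15, "tz": 0.1, "yaw": 0},
    {"tx": 0, "ty": 0.1, "tz": 0.25, "yaw": 0},
    {"tx": 0, "ty": 0.1, "tz": 0.1, "yaw": 0},
    {"tx": 0, "ty": 0, "tz": 0, "yaw": 0}
  ]
}}

```text
time_s: 5.6
position: [0.5833, -0.0896, 0.1014]
tool_rot: [[-0.215, 0.976, 0.026], [0.976, 0.215, -0.02], [-0.025, 0.021, -0.999]]
ft_force: [-0.0, 0.1, 0.0]
grip_width: 0.0853
```

Run:
```python
from h import *
go(85,0,3.5)
```

```text
t 5.60 cur roof [56.7 -7.3  3.6] shift [ 2.72 -0.72 -0.81] F [-0.   0.1  0. ] Froof [ 0.1  0.  -0. ]
yaw -0.0018 slope step per cm tool [ 0.959  0.004 -0.283]
```

Call:
{"method": "carry_out", "body": {
  "rows": [
    {"tx": 0.1, "ty": -0.5, "tz": -0.03, "yaw": 0},
    {"tx": 0.2, "ty": -0.2, "tz": -0.06, "yaw": 0},
    {"tx": 0.3, "ty": 0, "tz": -0.06, "yaw": 0},
    {"tx": 0.3, "ty": 0, "tz": -0.05, "yaw": 0},
    {"tx": 0.3, "ty": 0, "tz": -0.05, "yaw": 0},
    {"tx": 0.3, "ty": 0, "tz": -0.05, "yaw": 0},
    {"tx": 0.3, "ty": 0, "tz": -0.05, "yaw": 0},
    {"tx": 0.3, "ty": 0, "tz": -0.05, "yaw": 0},
    {"tx": 0.3, "ty": 0, "tz": -0.05, "yaw": 0}
  ]
}}

```text
time_s: 6.5
position: [0.5705, -0.0713, 0.1044]
tool_rot: [[-0.213, 0.977, 0.027], [0.976, 0.214, -0.029], [-0.035, 0.02, -0.999]]
ft_force: [1.7, -5.8, -2.5]
grip_width: 0.0856
```

Run:
```python
from h import *
go(85,0,3.5)
```

```text
t 6.50 cur roof [77.3  1.2  1. ] shift [ 0.66  0.13 -0.46] F [ 1.7 -5.8 -2.5] Froof [-6.4 -0.4 -0.9]
yaw -0.0034 slope step per cm tool [ 0.956  0.003 -0.292]
```

Call:
{"method": "carry_out", "body": {
  "rows": [
    {"tx": 0.25, "ty": 0, "tz": -0.13, "yaw": 0},
    {"tx": 0.25, "ty": 0, "tz": -0.13, "yaw": 0},
    {"tx": 0, "ty": 0, "tz": -0.02, "yaw": 0}
  ]
}}

```text
time_s: 6.8
position: [0.5693, -0.0675, 0.1069]
tool_rot: [[-0.213, 0.977, 0.028], [0.976, 0.213, -0.033], [-0.038, 0.02, -0.999]]
ft_force: [0.1, -0.3, -0.0]
grip_width: 0.0853
```

Run:
```python
from h import *
go(85,0,3.5); im,P=cap('wrist','w3'); c=im[80:330,160:480]; cv2.imwrite('pics/w3c.png',cv2.resize(c,None,fx=2.4,fy=2.4)[:,:,::-1])
```

```text
t 6.80 cur roof [81.8  1.5  2.4] shift [ 0.27  0.16 -0.19] F [ 0.1 -0.3 -0. ] Froof [-0.3 -0.1  0.1]
yaw -0.0038 slope step per cm tool [ 0.955  0.002 -0.295]
```

View pics/w3c.png

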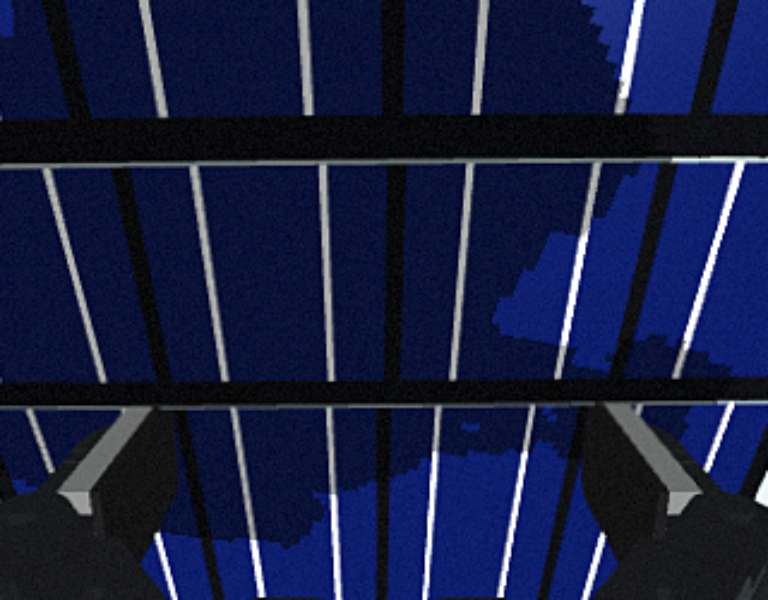

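Run:
```python
from h import *
im,P=load('w3'); r=np.load('roof.npz'); O,R=r['O'],r['R']
f=lambda L:c2p(L,(160,80),2.4)
print('mid',np.round(roofpts(P,f([(0,411),(350,407),(768,404)]),O,R,.008),1))
print('top',np.round(roofpts(P,f([(0,168),(768,160)]),O,R,.016),1))
```

```text
mid [[ 83.3  74.7   8. ]
 [ 83.6   6.8   8. ]
 [ 82.8 -76.    8. ]]
top [[136.3  55.5  16. ]
 [136.9 -55.   16. ]]
```

Run:
```python
from h import *
go(75,0,5);go(75,0,28); go(120,0,28); go(120,0,11.5)
```

```text
t 6.85 cur roof [81.9  1.5  2.4] shift [-0.74  0.16 -0.04] F [ 0.5 -1.  -0.6] Froof [-1.2 -0.3 -0.3]
yaw -0.0037 slope step per cm tool [ 0.956  0.002 -0.295]
t 6.85 cur roof [81.9  1.5  2.4] shift [-1.42  0.2  -2.24] F [ 0.5 -1.  -0.6] Froof [-1.2 -0.3 -0.3]
yaw -0.0037 slope step per cm tool [ 0.956  0.002 -0.295]
t 6.85 cur roof [81.9  1.5  2.4] shift [ 2.88  0.21 -3.57] F [ 0.5 -1.  -0.6] Froof [-1.2 -0.3 -0.3]
yaw -0.0037 slope step per cm tool [ 0.956  0.002 -0.295]
t 6.85 cur roof [81.9  1.5  2.4] shift [ 3.37  0.18 -1.99] F [ 0.5 -1.  -0.6] Froof [-1.2 -0.3 -0.3]
yaw -0.0037 slope step per cm tool [ 0.956  0.002 -0.295]
```

First a small extra 0.7 mm push on mid, then back, lift and over to the top slate.

Call:
{"method": "carry_out", "body": {
  "rows": [
    {"tx": 0.15, "ty": 0, "tz": -0.04, "yaw": 0},
    {"tx": 0.0, "ty": 0, "tz": 0, "yaw": 0},
    {"tx": -0.7, "ty": 0.2, "tz": -0.1, "yaw": 0},
    {"tx": -0.7, "ty": 0, "tz": -2.2, "yaw": 0},
    {"tx": 2.0, "ty": 0, "tz": -1.3, "yaw": 0},
    {"tx": 2.2, "ty": 0, "tz": 0, "yaw": 0},
    {"tx": 0, "ty": 0, "tz": 0, "yaw": 0},
    {"tx": 0, "ty": 0, "tz": 0, "yaw": 0}
  ]
}}

```text
time_s: 7.65
position: [0.5649, -0.0374, 0.1445]
tool_rot: [[-0.212, 0.977, 0.028], [0.977, 0.213, -0.03], [-0.035, 0.021, -0.999]]
ft_force: [0.1, -0.6, -0.9]
grip_width: 0.0855
```

Run:
```python
from h import *
go(120,0,11.5)
```

```text
t 7.65 cur roof [120.9  -0.6  30.8] shift [ 0.48 -0.1   1.87] F [ 0.1 -0.6 -0.9] Froof [-0.8 -0.  -0.7]
yaw -0.0046 slope step per cm tool [ 0.956  0.002 -0.293]
```

Call:
{"method": "carry_out", "body": {
  "rows": [
    {"tx": 0.25, "ty": -0.05, "tz": 0.95, "yaw": -0.004},
    {"tx": 0.25, "ty": -0.05, "tz": 0.75, "yaw": 0},
    {"tx": 0, "ty": 0, "tz": 0.1, "yaw": 0},
    {"tx": 0, "ty": 0, "tz": 0.0, "yaw": 0}
  ]
}}

```text
time_s: 8.05
position: [0.5633, -0.0347, 0.1235]
tool_rot: [[-0.215, 0.976, 0.026], [0.976, 0.215, -0.029], [-0.034, 0.019, -0.999]]
ft_force: [-0.8, -0.3, 0.7]
grip_width: 0.0851
```

Run:
```python
from h import *
go(120,0,11.5)
```

```text
t 8.05 cur roof [118.3   0.3   9.8] shift [ 0.11  0.04 -0.21] F [-0.8 -0.3  0.7] Froof [0.  0.8 0.7]
yaw -0.0018 slope step per cm tool [ 0.956  0.004 -0.292]
```

Call:
{"method": "carry_out", "body": {
  "rows": [
    {"tx": 0.6, "ty": 0, "tz": -0.34, "yaw": 0},
    {"tx": 0.6, "ty": 0, "tz": -0.18, "yaw": 0},
    {"tx": 0.3, "ty": 0, "tz": -0.08, "yaw": 0},
    {"tx": 0.3, "ty": 0, "tz": -0.06, "yaw": 0},
    {"tx": 0.3, "ty": 0, "tz": -0.06, "yaw": 0},
    {"tx": 0.3, "ty": 0, "tz": -0.06, "yaw": 0},
    {"tx": 0.3, "ty": 0, "tz": -0.06, "yaw": 0},
    {"tx": 0.3, "ty": 0, "tz": -0.06, "yaw": 0},
    {"tx": 0.3, "ty": 0, "tz": -0.06, "yaw": 0}
  ]
}}

```text
time_s: 8.95
position: [0.5567, -0.002, 0.1339]
tool_rot: [[-0.214, 0.976, 0.03], [0.976, 0.215, -0.034], [-0.04, 0.022, -0.999]]
ft_force: [0.4, -5.0, 2.3]
grip_width: 0.0853
```

Run:
```python
from h import *
go(165,0,11.5)
```

```text
t 8.95 cur roof [153.2  -0.3  11.2] shift [ 1.12 -0.03 -0.38] F [ 0.4 -5.   2.3] Froof [-4.2  0.7  3.5]
yaw -0.0026 slope step per cm tool [ 0.955  0.004 -0.297]
```

Call:
{"method": "carry_out", "body": {
  "rows": [
    {"tx": 0.3, "ty": 0, "tz": -0.075, "yaw": 0},
    {"tx": 0.3, "ty": 0, "tz": -0.075, "yaw": 0},
    {"tx": 0.3, "ty": 0, "tz": -0.075, "yaw": 0},
    {"tx": 0.25, "ty": 0, "tz": -0.075, "yaw": 0},
    {"tx": 0, "ty": 0, "tz": 0, "yaw": 0}
  ]
}}

```text
time_s: 9.45
position: [0.5543, 0.01, 0.1373]
tool_rot: [[-0.214, 0.976, 0.031], [0.976, 0.215, -0.035], [-0.041, 0.023, -0.999]]
ft_force: [0.6, -4.1, 1.0]
grip_width: 0.0853
```

Run:
```python
from h import *
go(165,0,11.5); s=env.observe(); print(s['q'])
```

```text
t 9.45 cur roof [165.9  -0.5  11.3] shift [-0.09 -0.05  0.01] F [ 0.6 -4.1  1. ] Froof [-3.7  0.3  2. ]
yaw -0.0023 slope step per cm tool [ 0.954  0.005 -0.298]
[-10.44499285  27.19118765  84.29150599  -1.81773248  66.39860837
 -22.14116648]
```

Call:
{"method": "carry_out", "body": {
  "rows": [
    {"tx": -0.6, "ty": 0, "tz": 0.0, "yaw": 0},
    {"tx": -1, "ty": 0, "tz": -3, "yaw": 0},
    {"tx": 0, "ty": 0, "tz": -4, "yaw": 0.1},
    {"tx": 0, "ty": 0, "tz": -4, "yaw": 0.15},
    {"tx": 0, "ty": 0, "tz": -2, "yaw": 0.15},
    {"tx": 0, "ty": 0, "tz": 0, "yaw": 0.15},
    {"tx": 0, "ty": 0, "tz": 0, "yaw": 0.15},
    {"tx": 0, "ty": 0, "tz": 0, "yaw": 0.15},
    {"tx": 0, "ty": 0, "tz": 0, "yaw": 0.15},
    {"tx": 0, "ty": 0, "tz": 0, "yaw": 0.15},
    {"tx": 0, "ty": 0, "tz": 0, "yaw": 0.15},
    {"tx": 0, "ty": 0, "tz": 0, "yaw": 0.15}
  ]
}}

```text
time_s: 10.65
position: [0.551, 0.0018, 0.2692]
tool_rot: [[0.945, 0.327, 0.018], [0.327, -0.945, -0.017], [0.012, 0.023, -1.0]]
ft_force: [-0.3, 0.6, 0.1]
grip_width: 0.0849
```

Call:
{"method": "carry_out", "body": {
  "rows": [
    {"tx": 0, "ty": 0, "tz": 0, "yaw": 0.15},
    {"tx": 0, "ty": 0, "tz": 0, "yaw": 0.15},
    {"tx": 0, "ty": 0, "tz": 0, "yaw": 0.15},
    {"tx": 0, "ty": 0, "tz": 0, "yaw": 0.15},
    {"tx": 0, "ty": 0, "tz": 0, "yaw": 0.15},
    {"tx": 0, "ty": 0, "tz": 0, "yaw": 0.15},
    {"tx": 0, "ty": 0, "tz": 0, "yaw": 0.15},
    {"tx": 0, "ty": 0, "tz": 0, "yaw": 0.15},
    {"tx": 0, "ty": 0, "tz": 0, "yaw": 0.15},
    {"tx": 0, "ty": 0, "tz": 0, "yaw": 0.15}
  ]
}}

```text
time_s: 11.65
position: [0.5487, 0.0045, 0.2649]
tool_rot: [[0.393, -0.92, 0.007], [-0.92, -0.393, -0.002], [0.005, -0.005, -1.0]]
ft_force: [-0.3, -0.7, -0.6]
grip_width: 0.0852
```

Run:
```python
from h import *
go(143,0,240,off=(67.7,0,-130),head=-77.5); print(env.observe()['q'])
```

```text
t 11.65 cur roof [153.7  -5.6 279.9] shift [-0.12  0.57  4.13] F [-0.3 -0.7 -0.6] Froof [-0.7  0.4 -0.5]
yaw 0.1856 slope step per cm tool [-0.948 -0.18  -0.263]
[-1.18728613e+01  2.06440271e+01  7.23797061e+01 -5.57853946e-02
  8.65632271e+01  1.44994040e+02]
```

Call:
{"method": "carry_out", "body": {
  "rows": [
    {"tx": 0, "ty": 0, "tz": 1.8, "yaw": 0.12},
    {"tx": 0.0, "ty": 0.2, "tz": 1.8, "yaw": 0.06},
    {"tx": 0, "ty": 0, "tz": 0, "yaw": 0},
    {"tx": 0, "ty": 0, "tz": 0, "yaw": 0}
  ]
}}

```text
time_s: 12.05
position: [0.5465, 0.0047, 0.2275]
tool_rot: [[0.213, -0.977, 0.005], [-0.977, -0.213, 0.002], [-0.001, -0.005, -1.0]]
ft_force: [0.4, 0.1, -0.8]
grip_width: 0.0853
```

Run:
```python
from h import *
go(143,0,240,off=(67.7,0,-130),head=-77.5); im,P=cap('wrist','w4'); cv2.imwrite('pics/w4c.png',cv2.resize(im[0:290,180:450],None,fx=2.06,fy=2.06,interpolation=cv2.INTER_CUBIC)[:,:,::-1])
r=np.load('roof.npz'); O,R=r['O'],r['R']
print(np.round(proj(P,[O+R@(np.array(p)/1000) for p in((0,90,0),(0,-90,0),(85,90,8),(85,-90,8),(170,90,16),(170,-90,16))]),1).tolist())
```

```text
t 12.05 cur roof [142.8   9.1 243.7] shift [-0.11 -0.91  0.36] F [ 0.4  0.1 -0.8] Froof [-0.2 -0.4 -0.8]
yaw -0.0033 slope step per cm tool [-0.966  0.002 -0.257]
[[413.5, 34.6], [205.2, 35.9], [417.5, 130.5], [200.9, 131.3], [421.0, 234.2], [197.2, 234.4]]
```

View pics/w4c.png

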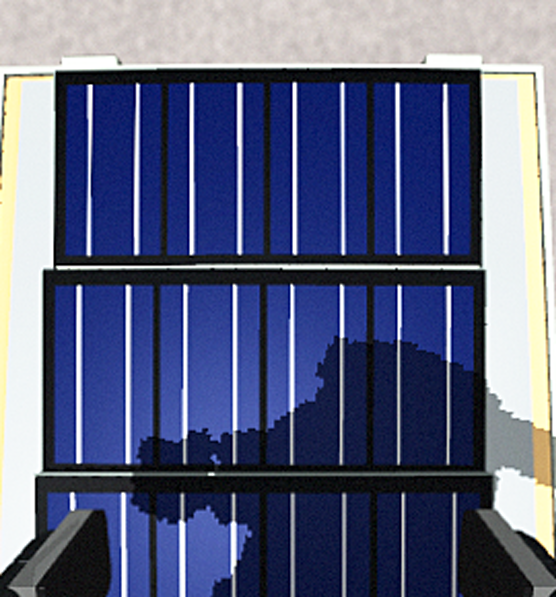

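```bash
cat >> h.py <<'E'
def samp(im,P,xs,ys,z):
    r=np.load('roof.npz'); O,R=r['O'],r['R']; g=np.array([[x,y,z] for x in xs for y in ys],float)/1000
    uv=proj(P,O+g@R.T).astype(np.float32).reshape(len(xs),len(ys),2)
    return cv2.remap(cv2.cvtColor(im,cv2.COLOR_RGB2GRAY).astype(np.float32),uv[...,0],uv[...,1],cv2.INTER_LINEAR)
def sides(im,P,xs,z):
    out=[]
    for sg in(1,-1):
        ys=sg*np.arange(80,104,.25); a=samp(im,P,xs,ys,z); 
        for x,row in zip(xs,a):
            k=np.flatnonzero(row>110); out.append((x,float(ys[k[0]]) if len(k) else None))
    return out
E
python3 - <<'E'
from h import *
im,P=load('w4')
for n,xs,z in(('eaves',[15,40,65],0),('mid',[95,120,150],.008*1000),('top',[180],16)): print(n,sides(im,P,xs,z))
xs=np.arange(76,92,1.); ys=[-70,-35,20,65]
print('mid z8'); print(np.c_[xs,samp(im,P,xs,ys,8)].astype(int).T)
xs=np.arange(160,176,1.); ys=[-60,-30,0,30,62]
print('top z16'); print(np.c_[xs,samp(im,P,xs,ys,16)].astype(int).T)
xs=np.arange(-6,6,1.); print('eaves'); print(np.c_[xs,samp(im,P,xs,[-55,-35,20,50],0)].astype(int).T)
E
```

```text
eaves [(15, 89.75), (40, 89.5), (65, 89.25), (15, -89.0), (40, -89.0), (65, -89.25)]
mid [(95, 88.0), (120, 88.0), (150, 88.5), (95, -90.5), (120, -90.5), (150, -90.75)]
top [(180, 88.5), (180, -90.75)]
mid z8
[[ 76  77  78  79  80  81  82  83  84  85  86  87  88  89  90  91]
 [ 43  44  48  29  24  27  12 175 196  20  15  22  24  18  22  36]
 [ 53  47  50  36  28  32  21 116 173  28  16  20  23  23  21  41]
 [ 48  48  51  28  27  22  19 176 232  86  13  18  24  20  25  33]
 [ 41  40  45  28  23  22   7 110 239 107  12  23  22  21  21  27]]
top z16
[[160 161 162 163 164 165 166 167 168 169 170 171 172 173 174 175]
 [ 83  83  63  28   0  38 186  94  28  37  38  40  36  50  76  84]
 [ 23  23  20  10   4  26  89  38   9  14  15  11  12  11  21  24]
 [ 20  16  15  13   8  24  90  47   7   8   6  11  14  12  15  18]
 [ 70  74  67  19   6  23  86  49   8  12  10  14  10  27 118 155]
 [ 28  23  23  14   7  26  89  46   6  17  15  12  12  15  26  27]]
eaves
[[ -6  -5  -4  -3  -2  -1   0   1   2   3   4   5]
 [205 204 226 251 198  14  10  17  12  11  43  90]
 [208 205 217 254 163  26  10  13  22  11  20  28]
 [205 199 209 252 232  60   5  14  14  17  14  30]
 [204 206 202 251 233  23   7  16  15  18  19  26]]
```

Run:
```python
from h import *
go(60,0,180,off=(67.7,0,-130),head=-77.5)
```

```text
t 12.10 cur roof [142.9   9.1 243.7] shift [ 6.36 -0.89  8.3 ] F [ 0.8  0.2 -0.1] Froof [-0.  -0.8 -0.1]
yaw -0.0034 slope step per cm tool [-0.966  0.002 -0.258]
```

Call:
{"method": "carry_out", "body": {
  "rows": [
    {"tx": 3.2, "ty": -0.4, "tz": 2.5, "yaw": 0},
    {"tx": 3.1, "ty": -0.4, "tz": 3, "yaw": 0},
    {"tx": 0, "ty": 0, "tz": 2.4, "yaw": 0},
    {"tx": 0, "ty": 0, "tz": 0, "yaw": 0},
    {"tx": 0, "ty": 0, "tz": 0, "yaw": 0}
  ]
}}

```text
time_s: 12.6
position: [0.5718, -0.0569, 0.1517]
tool_rot: [[0.221, -0.975, 0.014], [-0.975, -0.221, 0.001], [0.002, -0.014, -1.0]]
ft_force: [-0.2, 0.8, 0.4]
grip_width: 0.0857
```

Run:
```python
from h import *
go(60,0,180,off=(67.7,0,-130),head=-77.5); im,P=cap('wrist','w5'); cv2.imwrite('pics/w5c.png',cv2.resize(im[20:270,170:470],None,fx=2.4,fy=2.4,interpolation=cv2.INTER_CUBIC)[:,:,::-1])
for n,xs,z in(('eaves',[15,40,65],0),('mid',[95,120],8)): print(n,sides(im,P,xs,z))
np.set_printoptions(linewidth=200)
xs=np.arange(78,90,.5); ys=[-68,-42,-15,15,35,65]
print('mid z0'); print(np.c_[xs*10,samp(im,P,xs,ys,0)].astype(int).T)
xs=np.arange(-5,2,.5); print('eaves'); print(np.c_[xs*10,samp(im,P,xs,[-55,-35,20,50],0)].astype(int).T)
xs=np.arange(158,174,.5); print('top'); print(np.c_[xs*10,samp(im,P,xs,[-30,-10,10,30],16)].astype(int).T)
```

```text
t 12.60 cur roof [ 60.2  -1.6 187.6] shift [-0.18  0.17  0.74] F [-0.2  0.8  0.4] Froof [0.9 0.1 0.2]
yaw 0.0043 slope step per cm tool [-0.965 -0.008 -0.26 ]
eaves [(15, 89.25), (40, 89.5), (65, 89.25), (15, -89.0), (40, -89.5), (65, -89.25)]
mid [(95, 88.5), (120, 102.25), (95, -90.5), (120, None)]
mid z0
[[780 785 790 795 800 805 810 815 820 825 830 835 840 845 850 855 860 865 870 875 880 885 890 895]
 [ 22  22  18   6  77 215 250 255 255 240 171  98  76  84  41  18   8   8   3   3   8  14  11   6]
 [  5  12  12   1   6  75 156 219 213 202 165 105  90  97  68   0   6   8  11  14   3   8  10  10]
 [  8   6   4   2  15  67 155 200 216 214 199 117  60  86  57  24   4   8   8   6   6  13  12  11]
 [ 12   7   1  11   8  53 138 216 216 210 198 156  94  90  95  24   8   8  10   4   5  13  17  12]
 [  9  10  11  10   1  78 161 221 209 209 200 161  60  75  65  35   2   8   9   9  16  10  10  10]
 [ 13  14   6   1  11  52 131 186 209 206 199 159 112  78  88  47  10   4   4   7   7   4   1   5]]
eaves
[[-50 -45 -40 -35 -30 -25 -20 -15 -10  -5   0   5  10  15]
 [194 241 242 243 246 225 133  3
[... 324 characters left out ...]
0 1695 1700 1705 1710 1715 1720 1725 1730 1735]
 [  20   19   21   23   23   21   21   22   21   21   24   23   20   20   23   22   22   21   19   21   25   25   24   26   22   20   18   17   21   23   22   21]
 [  22   23   19   25   23   21   24   23   18   17   21   25   19   22   21   18   16   19   21   25   27   28   21   22   22   20   22   22   26   26   21   20]
 [  20   21   24   25   24   19   21   23   23   23   24   21   21   24   27   23   20   19   19   16   20   22   22   21   14   21   21   18   17   19   19   20]
 [  22   19   22   22   24   27   17   24   25   21   17   20   22   22   21   21   19   18   21   23   19   19   21   22   21   21   25   21   19   21   15   21]]
```

View pics/w5c.png

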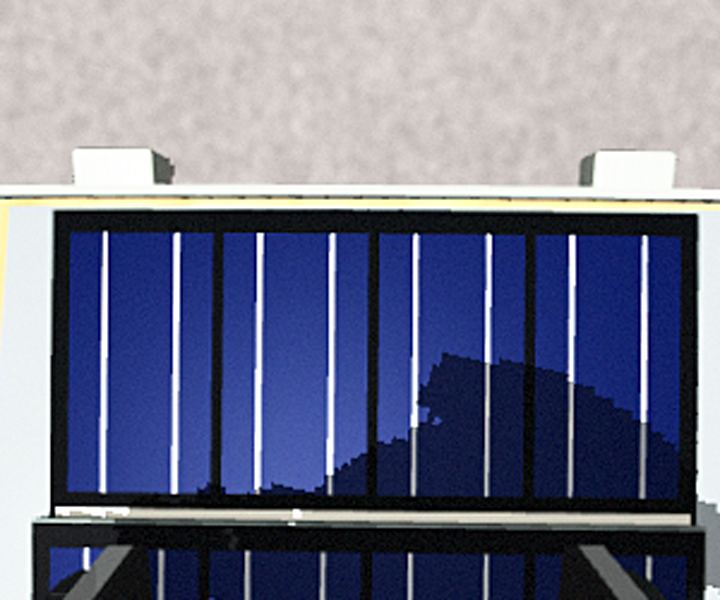

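Run:
```python
from h import *
go(150,-1,30,off=(-11,0,-2),head=-77.5); go(157,-1,11.5,off=(-11,0,-2),head=-77.5)
```

```text
t 12.65 cur roof [103.1  -3.   43.6] shift [-4.88  0.18  0.09] F [-0.2 -0.8  0.3] Froof [-0.6  0.3  0.5]
yaw 0.0045 slope step per cm tool [-0.965 -0.008 -0.26 ]
t 12.65 cur roof [103.1  -3.   43.6] shift [-6.04  0.2   1.69] F [-0.2 -0.8  0.3] Froof [-0.6  0.3  0.5]
yaw 0.0045 slope step per cm tool [-0.965 -0.008 -0.26 ]
```

Call:
{"method": "carry_out", "body": {
  "rows": [
    {"tx": -2.5, "ty": 0.1, "tz": 0, "yaw": 0.004},
    {"tx": -2.6, "ty": 0.1, "tz": 0.1, "yaw": 0},
    {"tx": -0.4, "ty": 0, "tz": 0.7, "yaw": 0},
    {"tx": -0.2, "ty": 0, "tz": 0.6, "yaw": 0},
    {"tx": 0, "ty": 0, "tz": 0, "yaw": 0},
    {"tx": 0, "ty": 0, "tz": 0, "yaw": 0}
  ]
}}

```text
time_s: 13.25
position: [0.5599, -0.0, 0.144]
tool_rot: [[0.22, -0.975, 0.026], [-0.975, -0.22, -0.001], [0.007, -0.025, -1.0]]
ft_force: [0.2, -0.0, 1.0]
grip_width: 0.0854
```

Run:
```python
from h import *
go(167,-1,11.5,off=(-11,0,-2),head=-77.5)
```

```text
t 13.25 cur roof [157.1  -3.8  21. ] shift [-1.21  0.29  0.65] F [ 0.2 -0.   1. ] Froof [ 0.2 -0.2  1. ]
yaw 0.0036 slope step per cm tool [-0.964 -0.01  -0.265]
```

Call:
{"method": "carry_out", "body": {
  "rows": [
    {"tx": 0, "ty": 0.15, "tz": 0.5, "yaw": 0.003},
    {"tx": -0.2, "ty": 0.1, "tz": 0.35, "yaw": 0},
    {"tx": 0, "ty": 0, "tz": 0.1, "yaw": 0},
    {"tx": 0, "ty": 0, "tz": 0, "yaw": 0}
  ]
}}

```text
time_s: 13.65
position: [0.5575, -0.0002, 0.1336]
tool_rot: [[0.215, -0.976, 0.026], [-0.977, -0.215, -0.002], [0.007, -0.025, -1.0]]
ft_force: [-0.9, 0.4, -0.3]
grip_width: 0.0854
```

Run:
```python
from h import *
go(167.5,-1,11.5,off=(-11,0,-2),head=-77.5); im,P=cap('wrist','w6')
np.set_printoptions(linewidth=200)
xs=np.arange(158,174,.5); print('top z8'); print(np.c_[xs*10,samp(im,P,xs,[-70,-30,-10,10,30,70],8)].astype(int).T)
```

```text
t 13.65 cur roof [154.7  -1.5  10.9] shift [-1.22  0.04 -0.4 ] F [-0.9  0.4 -0.3] Froof [ 0.5  0.8 -0.4]
yaw -0.0017 slope step per cm tool [-0.964 -0.005 -0.266]
top z8
[[1580 1585 1590 1595 1600 1605 1610 1615 1620 1625 1630 1635 1640 1645 1650 1655 1660 1665 1670 1675 1680 1685 1690 1695 1700 1705 1710 1715 1720 1725 1730 1735]
 [ 115   73   16   12   18   17   17   21   22   23   24   20   22   24   20   15   24   13   21   21   17   16   19   19   19   21   25   28   25   26   16   22]
 [  20   22   23   20   16   24   19   24   12   10    6    7    1    9    6    1   38   62   58   56   58   79   99   47    9    3    8    8    3   22   18   18]
 [  22   18   23   19   16   18   20   18   21   18   10    6    7    9    4   12   36   60   63   56   59   76  118   50    5    7    9    7    7    7    8   12]
 [ 179  182  183  181  181  180  179  184  185  189  101    3    5    1   10    4   43   60   59   58   56   77   93   59   14    5    9    8    9    3   12    9]
 [ 173  174  174  172  175  174  173  173  177  148   76   16    5    8    4   10   33   61   61   57   57   67  117   41    9    4    6    9   10    9    3    5]
 [  14   20   17   21   18   23   24   21   18   20   20   19   19   24   19   17   19   20   13   12   18   18   17   16   14   18   16   24   21   20   21   21]]
```

Call:
{"method": "carry_out", "body": {
  "rows": [
    {"tx": -0.4, "ty": 0, "tz": -0.12, "yaw": 0},
    {"tx": -0.4, "ty": 0, "tz": -0.12, "yaw": 0},
    {"tx": -0.2, "ty": 0, "tz": -0.06, "yaw": 0},
    {"tx": -0.1, "ty": 0, "tz": -0.03, "yaw": 0},
    {"tx": 0, "ty": 0, "tz": 0, "yaw": 0}
  ]
}}

```text
time_s: 14.2
position: [0.5551, 0.0113, 0.1374]
tool_rot: [[0.215, -0.976, 0.027], [-0.977, -0.215, -0.003], [0.008, -0.026, -1.0]]
ft_force: [-0.2, -0.8, -0.1]
grip_width: 0.0856
```

```bash
cat > e.py <<'E'
from h import *
go(167.5,-1,11.5,off=(-11,0,-2),head=-77.5); im,P=cap('wrist','w%d'%int(1000*env.observe()['time_s']))
np.set_printoptions(linewidth=200)
xs=np.arange(162,174,.5); print('top z8'); print(np.c_[xs*10,samp(im,P,xs,[-30,-15,0,15,30],8)].astype(int).T)
E
python3 e.py
```

```text
t 14.20 cur roof [167.   -1.6  11.5] shift [-0.05  0.05 -0.01] F [-0.2 -0.8 -0.1] Froof [-0.8  0.4  0.1]
yaw -0.0013 slope step per cm tool [-0.964 -0.006 -0.267]
top z8
[[1620 1625 1630 1635 1640 1645 1650 1655 1660 1665 1670 1675 1680 1685 1690 1695 1700 1705 1710 1715 1720 1725 1730 1735]
 [  21   19    8    9    4    7   10   10    8   11   36   56   59   65   90   91   41    1    6   12   10   11    5    4]
 [  24   16   11    8    5    7    4   10   12   11   44   61   58   53   92   89   45    7    5   10   11    5    3    7]
 [  17   13   13    4    5   10   11   12    7   11   35   56   60   65   85   84   42    1    8    5   11    8    7    2]
 [  25   20   13   14    8    1    3   16    9   13   40   58   58   62   88   86   36    3    4    7    7    9    9    5]
 [ 183  159   84   15    2    5   12    9   11    8   38   55   63   54   87   90   50   14    2   12    7    5    7    8]]
```

Call:
{"method": "carry_out", "body": {
  "rows": [
    {"tx": -0.12, "ty": 0, "tz": -0.035, "yaw": 0},
    {"tx": -0.1, "ty": 0, "tz": -0.03, "yaw": 0},
    {"tx": 0, "ty": 0, "tz": 0, "yaw": 0}
  ]
}}

```text
time_s: 14.55
position: [0.5546, 0.013, 0.1379]
tool_rot: [[0.215, -0.976, 0.027], [-0.977, -0.215, -0.003], [0.009, -0.025, -1.0]]
ft_force: [-0.1, -0.7, -1.0]
grip_width: 0.0855
```

```bash
python3 e.py
```

```text
t 14.55 cur roof [168.9  -1.5  11.5] shift [0.13 0.05 0.04] F [-0.1 -0.7 -1. ] Froof [-0.9  0.3 -0.8]
yaw -0.0018 slope step per cm tool [-0.964 -0.005 -0.267]
top z8
[[1620 1625 1630 1635 1640 1645 1650 1655 1660 1665 1670 1675 1680 1685 1690 1695 1700 1705 1710 1715 1720 1725 1730 1735]
 [  21   15   10   10    6    4    6    3    3   13   93  186  214  172   98   58   55   70  100   83   26    6   11    6]
 [  22   26   15    3    6   12    6    4    4    1   74  180  215  193  123   48   59   65   98   82    9    0    3    5]
 [  19   11   11    4    1   13   15    9   10    1   71  159  210  184  100   58   56   73   96   82   31    2    4    2]
 [  23   19   12    9    8    8    6    7   12    0   25  164  216  193  125   50   57   65  100   85   30   10    8   11]
 [ 191  178  114   29    4   11   11   11    8    2   48  148  204  196  131   64   54   61  107   82   24    2   13   10]]
```

Call:
{"method": "carry_out", "body": {
  "rows": [
    {"tx": 0.6, "ty": 0, "tz": 0, "yaw": 0},
    {"tx": 1.5, "ty": 0, "tz": -3.5, "yaw": 0},
    {"tx": 2.5, "ty": 0, "tz": -3.5, "yaw": 0},
    {"tx": 1.8, "ty": 0, "tz": -1.5, "yaw": 0},
    {"tx": 0, "ty": 0, "tz": 0, "yaw": 0},
    {"tx": 0, "ty": 0, "tz": 0, "yaw": 0}
  ],
  "jaw": 1,
  "squeeze": 20
}}

```text
time_s: 15.2
position: [0.566, -0.0513, 0.2258]
tool_rot: [[0.216, -0.976, 0.025], [-0.976, -0.216, -0.0], [0.006, -0.024, -1.0]]
ft_force: [0.3, 0.2, -1.0]
grip_width: 0.0004
```

Run:
```python
from h import *
r=np.load('roof.npz'); O,R=r['O'],r['R']; np.set_printoptions(linewidth=220)
go(60,0,240,off=(67.7,0,-130),head=-77.5); im,P=cap('wrist','w7'); cv2.imwrite('pics/w7c.png',cv2.resize(im[:340,170:470],None,fx=1.75,fy=1.75,interpolation=cv2.INTER_CUBIC)[:,:,::-1])
for n,xs,z in(('eaves',[15,40,65],0),('mid',[95,120,150],8),('top',[180,200],16)): print(n,sides(im,P,xs,z))
xs=np.arange(78,90,.5); print('mid z0'); print(np.c_[xs*10,samp(im,P,xs,[-68,-42,-15,15,35,65],0)].astype(int).T)
xs=np.arange(162,174,.5); print('top z8'); print(np.c_[xs*10,samp(im,P,xs,[-68,-42,42,65],8)].astype(int).T)
for n,(a,b,c,d) in(('top0',(140,250,240,300)),('scene0',(140,170,300,390))):
    im,P=load(n); i=im.astype(int)[a:b,c:d]; m=(i[...,0]>110)&(i[...,1]<60)&(i[...,2]<60); v,u=np.nonzero(m); uv=(u.min()+u.max())/2+c; 
    uvm=np.array([[u.mean()+c,v.mean()+a]]); o,dd=ray(P,uvm); o=(o-O)@R*1000; dd=(dd[0]@R); t=(0-o[1])/dd[1]; q=o+t*dd
    # nearest param on circle in plane y=0: hit depends on y, sample
    print(n,len(u),uvm,'y=0 hit',q,'dist pivot',np.hypot(q[0]-346,q[2]-34))
    for th in(1.2,1.3,1.4,1.5,1.6,1.7):
        f=np.radians(191.2)-th; print(th,np.round(proj(P,[O+R@np.array([.346+.049*np.cos(f),0,.034+.049*np.sin(f)])])-uvm,1).tolist(),end=' ')
    print()
```

```text
t 15.20 cur roof [ 86.6   4.4 257.5] shift [ 2.1  -0.38  2.4 ] F [ 0.3  0.2 -1. ] Froof [-0.1 -0.3 -1. ]
yaw -0.0008 slope step per cm tool [-0.964 -0.006 -0.264]
eaves [(15, 89.5), (40, 89.5), (65, 89.25), (15, -89.0), (40, -89.25), (65, -89.25)]
mid [(95, 88.75), (120, 88.25), (150, 87.75), (95, -90.5), (120, -90.5), (150, -90.5)]
top [(180, None), (200, 88.25), (180, None), (200, -90.5)]
mid z0
[[780 785 790 795 800 805 810 815 820 825 830 835 840 845 850 855 860 865 870 875 880 885 890 895]
 [ 34  30  21  46  93 173 255 255 252 239 234 246 172  39  15  36  38  37  37  38  41  41  37  39]
 [ 32  29  25  30  41 163 251 253 245 224 223 236 145  26  27  28  34  38  40  41  40  39  38  36]
 [ 32  31  28  13  48 182 245 252 238 216 220 220 162 103  47  23  32  33  30  33  37  37  36  32]
 [ 35  32  22   6  24  65 129 193 216 231 219 181  99  44   8   5  12  11  10  10   9   9  11  14]
 [ 13  11   7   1  35  79 142 198 217 225 218 186 138  69   0   4  10  18  20  15  12  10  15  22]
 [  9  10   7   6  25  57 120 174 220 223 213 182 140  57   6   6   6   7   7   7   8  10  14  16]]
top z
[... 378 characters left out ...]
  23   25   24   24   25   23   19   21   24   22   21   22   23   24   25   27   25   22   19   19   25   25   23]
 [  20   23   24   21   22   23   23   23   24   25   24   22   20   22   24   26   28   28   26   24   24   25   24   23]]
top0 454 [[273.25770925 193.92951542]] y=0 hit [324.61862938   0.          74.59879149] dist pivot 45.88490906920652
1.2 [[1.9, -0.4]] 1.3 [[0.4, -0.3]] 1.4 [[-1.2, -0.2]] 1.5 [[-2.8, -0.1]] 1.6 [[-4.6, 0.1]] 1.7 [[-6.4, 0.4]] 
scene0 85 [[349.61176471 155.11764706]] y=0 hit [356.43947546   0.          37.62369363] dist pivot 11.050511454475691
1.2 [[-5.1, -0.7]] 1.3 [[-4.6, -2.2]] 1.4 [[-4.1, -3.6]] 1.5 [[-3.5, -5.0]] 1.6 [[-2.9, -6.2]] 1.7 [[-2.4, -7.4]]
```

View pics/w7c.png

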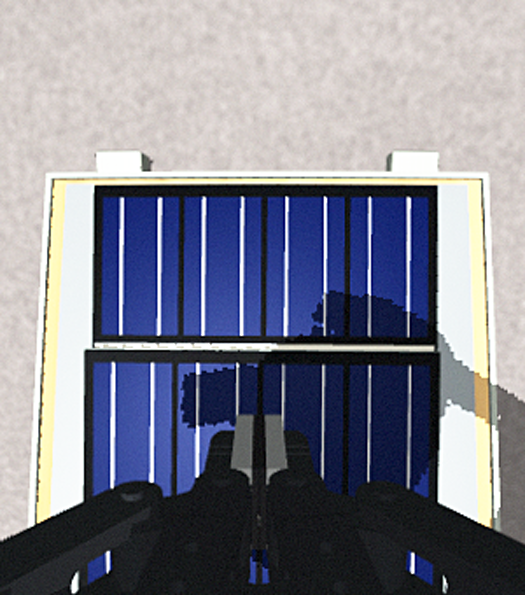

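Call:
{"method": "carry_out", "body": {
  "rows": [
    {"tx": 0, "ty": 0, "tz": -2, "yaw": -0.15},
    {"tx": 0, "ty": 0, "tz": -2, "yaw": -0.15},
    {"tx": 0, "ty": 0, "tz": -2, "yaw": -0.15},
    {"tx": 0, "ty": 0, "tz": -2, "yaw": -0.15},
    {"tx": 0, "ty": 0, "tz": 0, "yaw": -0.15},
    {"tx": 0, "ty": 0, "tz": 0, "yaw": -0.15},
    {"tx": 0, "ty": 0, "tz": 0, "yaw": -0.15},
    {"tx": 0, "ty": 0, "tz": 0, "yaw": -0.15},
    {"tx": 0, "ty": 0, "tz": 0, "yaw": -0.15},
    {"tx": 0, "ty": 0, "tz": 0, "yaw": -0.15},
    {"tx": 0, "ty": 0, "tz": 0, "yaw": -0.15},
    {"tx": 0, "ty": 0, "tz": 0, "yaw": -0.15}
  ]
}}

```text
time_s: 16.45
position: [0.5599, -0.0397, 0.2941]
tool_rot: [[0.899, 0.439, -0.001], [0.439, -0.899, 0.011], [0.004, -0.01, -1.0]]
ft_force: [-0.5, 0.1, 0.2]
grip_width: -0.0
```

Call:
{"method": "carry_out", "body": {
  "rows": [
    {"tx": 0, "ty": 0, "tz": 0, "yaw": -0.15},
    {"tx": 0, "ty": 0, "tz": 0, "yaw": -0.15},
    {"tx": 0, "ty": 0, "tz": 0, "yaw": -0.15},
    {"tx": 0, "ty": 0, "tz": 0, "yaw": -0.15},
    {"tx": 0, "ty": 0, "tz": 0, "yaw": -0.15},
    {"tx": 0, "ty": 0, "tz": 0, "yaw": -0.15},
    {"tx": 0, "ty": 0, "tz": 0, "yaw": -0.15},
    {"tx": 0, "ty": 0, "tz": 0, "yaw": -0.15},
    {"tx": 0, "ty": 0, "tz": 0, "yaw": 0}
  ]
}}

```text
time_s: 17.35
position: [0.5565, -0.0307, 0.2826]
tool_rot: [[-0.085, 0.996, -0.021], [0.996, 0.086, 0.019], [0.02, -0.019, -1.0]]
ft_force: [0.5, 0.2, -0.3]
grip_width: 0.0003
```

Run:
```python
from h import *
go(352,0,110,off=(-11,0,11)); print(env.observe()['q'])
```

```text
t 17.35 cur roof [140.4   7.7 155.4] shift [21.55 -2.11 -0.62] F [ 0.5  0.2 -0.3] Froof [-0.  -0.5 -0.3]
yaw -0.1327 slope step per cm tool [ 0.962 -0.132 -0.237]
[-15.64899272  21.70843263  67.81176026   0.70871962  91.90884499
 -20.54246898]
```

Call:
{"method": "carry_out", "body": {
  "rows": [
    {"tx": 0, "ty": 0, "tz": -2, "yaw": -0.133},
    {"tx": 4.0, "ty": 0.2, "tz": -0.5, "yaw": 0},
    {"tx": 4.3, "ty": 0.2, "tz": 0, "yaw": 0},
    {"tx": 4.3, "ty": 0.2, "tz": 0, "yaw": 0},
    {"tx": 4.3, "ty": 0.2, "tz": 0, "yaw": 0},
    {"tx": 4.2, "ty": 0.0, "tz": 0, "yaw": 0},
    {"tx": 0, "ty": 0, "tz": 0, "yaw": 0},
    {"tx": 0, "ty": 0, "tz": 0, "yaw": 0}
  ]
}}

```text
time_s: 18.15
position: [0.5165, 0.1878, 0.307]
tool_rot: [[-0.193, 0.981, -0.033], [0.981, 0.194, 0.021], [0.027, -0.028, -0.999]]
ft_force: [0.1, -0.2, 0.2]
grip_width: 0.0
```

Run:
```python
from h import *
go(350,0,58,off=(-11,0,11)); im,P=cap('wrist','w8'); cv2.imwrite('pics/w8c.png',im[:,:,::-1])
r=np.load('roof.npz'); O,R=r['O'],r['R']
for th in(1.1,1.2,1.3,1.4,1.5):
    f=np.radians(191.2)-th; print(th,np.round(proj(P,[O+R@np.array([.346+.049*np.cos(f),y,.034+.049*np.sin(f)]) for y in(-.1,.1)])).tolist())
i=im.astype(int); m=(i[...,0]>90)&(i[...,1]<60)&(i[...,2]<60); v,u=np.nonzero(m); print(len(u)); 
for c in range(80,600,60):
    k=v[u==c]; 
    if len(k): print(c,k.min(),k.max())
```

```text
t 18.15 cur roof [361.1  -1.5 121.4] shift [0.39 0.02 6.42] F [ 0.1 -0.2  0.2] Froof [-0.2 -0.1  0.2]
yaw -0.0239 slope step per cm tool [ 0.972 -0.03  -0.232]
1.1 [[448.0, 271.0], [192.0, 273.0]]
1.2 [[450.0, 270.0], [189.0, 272.0]]
1.3 [[452.0, 267.0], [187.0, 269.0]]
1.4 [[455.0, 264.0], [184.0, 267.0]]
1.5 [[457.0, 261.0], [182.0, 263.0]]
4705
200 260 280
260 260 276
380 259 275
440 259 278
```

View pics/w8c.png

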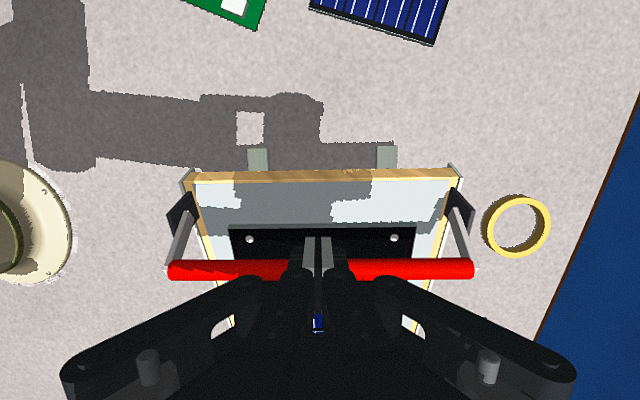

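Call:
{"method": "carry_out", "body": {
  "rows": [
    {"tx": 0.2, "ty": 0, "tz": 2.2, "yaw": -0.02},
    {"tx": 0.1, "ty": 0, "tz": 2.2, "yaw": 0},
    {"tx": 0, "ty": 0, "tz": 2, "yaw": 0},
    {"tx": 0, "ty": 0, "tz": 0, "yaw": 0},
    {"tx": 0, "ty": 0, "tz": 0, "yaw": 0}
  ]
}}

```text
time_s: 18.7
position: [0.515, 0.1877, 0.2409]
tool_rot: [[-0.199, 0.979, -0.033], [0.98, 0.2, 0.021], [0.027, -0.028, -0.999]]
ft_force: [0.0, 0.4, 0.7]
grip_width: -0.0002
```

Run:
```python
from h import *
go(330,0,58,off=(-11,0,11))
```

```text
t 18.70 cur roof [ 3.442e+02 -2.000e-01  5.750e+01] shift [-1.39  0.01  0.28] F [0.  0.4 0.7] Froof [ 0.5 -0.1  0.6]
yaw -0.0173 slope step per cm tool [ 0.973 -0.023 -0.232]
```

Call:
{"method": "carry_out", "body": {
  "rows": [
    {"tx": -0.35, "ty": 0, "tz": 0.14, "yaw": -0.01},
    {"tx": -0.35, "ty": 0, "tz": 0.14, "yaw": -0.007},
    {"tx": -0.35, "ty": 0, "tz": 0.14, "yaw": 0},
    {"tx": -0.35, "ty": 0, "tz": 0.14, "yaw": 0},
    {"tx": -0.35, "ty": 0, "tz": 0.14, "yaw": 0},
    {"tx": -0.35, "ty": 0, "tz": 0.14, "yaw": 0},
    {"tx": -0.35, "ty": 0, "tz": 0.14, "yaw": 0},
    {"tx": -0.35, "ty": 0, "tz": 0.14, "yaw": 0}
  ]
}}

```text
time_s: 19.5
position: [0.5213, 0.1618, 0.2291]
tool_rot: [[-0.217, 0.976, -0.032], [0.975, 0.218, 0.032], [0.038, -0.024, -0.999]]
ft_force: [2.0, 10.7, -5.4]
grip_width: 0.0001
```

```bash
cat > b.py <<'E'
from h import *
import sys
r=np.load('roof.npz'); O,R=r['O'],r['R']
im,P=cap('wrist','w%d'%int(1000*env.observe()['time_s']))
i=im.astype(int); m=(i[...,0]>90)&(i[...,1]<60)&(i[...,2]<60); v,u=np.nonzero(m); print(len(u))
for c in (200,220,240,400,420,440):
    k=v[u==c]
    if len(k): print(c,k.min(),k.max(),end='; ')
print()
for th in np.arange(-.1,1.3,.1):
    f=np.radians(191.2)-th; print(round(th,1),np.round(proj(P,[O+R@np.array([.346+.049*np.cos(f),y,.034+.049*np.sin(f)]) for y in(-.075,.075)])).tolist(),end=' ')
print(); go(*map(float,sys.argv[1:4]),off=(-11,0,11))
E
python3 b.py 314 0 53
```

```text
5920
200 284 294; 220 284 284; 440 287 296; 
-0.1 [[427.0, 257.0], [208.0, 255.0]] 0.0 [[429.0, 263.0], [206.0, 261.0]] 0.1 [[431.0, 269.0], [203.0, 266.0]] 0.2 [[434.0, 275.0], [200.0, 271.0]] 0.3 [[437.0, 280.0], [197.0, 276.0]] 0.4 [[439.0, 284.0], [194.0, 281.0]] 0.5 [[443.0, 289.0], [190.0, 285.0]] 0.6 [[446.0, 292.0], [187.0, 288.0]] 0.7 [[450.0, 295.0], [182.0, 291.0]] 0.8 [[454.0, 298.0], [178.0, 293.0]] 0.9 [[458.0, 299.0], [173.0, 295.0]] 1.0 [[462.0, 300.0], [169.0, 295.0]] 1.1 [[467.0, 299.0], [164.0, 295.0]] 1.2 [[472.0, 298.0], [159.0, 293.0]] 
t 19.55 cur roof [315.1  -1.   52.6] shift [-0.11 -0.1  -0.01] F [ 2.   9.2 -5. ] Froof [ 6.9 -3.9 -7. ]
yaw 0.0006 slope step per cm tool [ 0.975 -0.005 -0.222]
```

Call:
{"method": "carry_out", "body": {
  "rows": [
    {"tx": 0.6, "ty": -0.05, "tz": -0.3, "yaw": 0},
    {"tx": 0.1, "ty": -0.05, "tz": -3, "yaw": 0},
    {"tx": 0, "ty": 0, "tz": -0.7, "yaw": 0},
    {"tx": -1.6, "ty": 0, "tz": 0, "yaw": 0},
    {"tx": -1.5, "ty": 0, "tz": 0, "yaw": 0},
    {"tx": 0, "ty": 0, "tz": 0, "yaw": 0},
    {"tx": 0, "ty": 0, "tz": 0, "yaw": 0}
  ]
}}

```text
time_s: 20.25
position: [0.5269, 0.1329, 0.2672]
tool_rot: [[-0.215, 0.976, -0.035], [0.976, 0.217, 0.029], [0.036, -0.028, -0.999]]
ft_force: [0.0, -0.1, 0.5]
grip_width: -0.0003
```

```bash
python3 b.py 300 0 75
```

```text
9387
200 210 234; 220 210 234; 240 210 235; 400 212 237; 420 212 237; 440 212 236; 
-0.1 [[415.0, 202.0], [225.0, 201.0]] 0.0 [[417.0, 207.0], [223.0, 205.0]] 0.1 [[418.0, 210.0], [221.0, 209.0]] 0.2 [[420.0, 214.0], [219.0, 212.0]] 0.3 [[422.0, 217.0], [217.0, 215.0]] 0.4 [[424.0, 220.0], [215.0, 218.0]] 0.5 [[427.0, 222.0], [212.0, 220.0]] 0.6 [[429.0, 223.0], [209.0, 221.0]] 0.7 [[432.0, 224.0], [206.0, 222.0]] 0.8 [[435.0, 224.0], [203.0, 222.0]] 0.9 [[438.0, 223.0], [200.0, 221.0]] 1.0 [[441.0, 222.0], [197.0, 220.0]] 1.1 [[444.0, 219.0], [193.0, 217.0]] 1.2 [[447.0, 216.0], [190.0, 214.0]] 
t 20.30 cur roof [ 2.969e+02 -1.000e-01  9.720e+01] shift [0.8  0.05 2.09] F [0.1 0.1 0.2] Froof [ 0.1 -0.1  0.2]
yaw -0.0007 slope step per cm tool [ 0.975 -0.007 -0.223]
```

Call:
{"method": "carry_out", "body": {
  "rows": [
    {"tx": 0.15, "ty": 0, "tz": 1.0, "yaw": 0},
    {"tx": 0, "ty": 0, "tz": 0.7, "yaw": 0},
    {"tx": 0, "ty": 0, "tz": 0.4, "yaw": 0},
    {"tx": 0, "ty": 0, "tz": 0.4, "yaw": 0},
    {"tx": 0, "ty": 0, "tz": 0.4, "yaw": 0},
    {"tx": 0, "ty": 0, "tz": 0.4, "yaw": 0},
    {"tx": 0, "ty": 0, "tz": 0.4, "yaw": 0},
    {"tx": 0, "ty": 0, "tz": 0.4, "yaw": 0},
    {"tx": 0, "ty": 0, "tz": 0.4, "yaw": 0}
  ]
}}

```text
time_s: 21.2
position: [0.5252, 0.1362, 0.2185]
tool_rot: [[-0.216, 0.976, -0.034], [0.976, 0.217, 0.028], [0.035, -0.027, -0.999]]
ft_force: [0.6, -0.5, 2.2]
grip_width: 0.0005
```

```bash
python3 b.py 286 0 36
```

```text
9551
200 234 260; 220 235 260; 240 235 261; 400 237 264; 420 237 264; 440 237 264; 
-0.1 [[440.0, 226.0], [200.0, 223.0]] 0.0 [[443.0, 232.0], [198.0, 229.0]] 0.1 [[445.0, 237.0], [195.0, 235.0]] 0.2 [[448.0, 242.0], [192.0, 240.0]] 0.3 [[452.0, 247.0], [188.0, 244.0]] 0.4 [[455.0, 251.0], [184.0, 248.0]] 0.5 [[459.0, 255.0], [180.0, 252.0]] 0.6 [[464.0, 258.0], [175.0, 255.0]] 0.7 [[469.0, 260.0], [170.0, 257.0]] 0.8 [[474.0, 262.0], [165.0, 258.0]] 0.9 [[479.0, 262.0], [159.0, 258.0]] 1.0 [[485.0, 262.0], [153.0, 257.0]] 1.1 [[491.0, 260.0], [147.0, 255.0]] 1.2 [[497.0, 257.0], [141.0, 252.0]] 
t 21.25 cur roof [287.6   1.1  48.7] shift [0.13 0.14 1.27] F [ 0.1 -0.3 -0.3] Froof [-0.4 -0.  -0.2]
yaw -0.0 slope step per cm tool [ 0.974 -0.006 -0.225]
```

Call:
{"method": "carry_out", "body": {
  "rows": [
    {"tx": 0.05, "ty": 0.05, "tz": 0.35, "yaw": 0},
    {"tx": 0, "ty": 0.05, "tz": 0.35, "yaw": 0},
    {"tx": 0, "ty": 0, "tz": 0.3, "yaw": 0},
    {"tx": 0, "ty": 0, "tz": 0.25, "yaw": 0}
  ]
}}

```text
time_s: 21.65
position: [0.5249, 0.1382, 0.2043]
tool_rot: [[-0.217, 0.976, -0.036], [0.976, 0.218, 0.03], [0.037, -0.029, -0.999]]
ft_force: [0.1, 1.0, 5.2]
grip_width: 0.0002
```

```bash
python3 b.py 286 0 36
```

```text
9999
200 230 256; 220 230 257; 240 231 257; 400 233 259; 420 233 260; 440 233 260; 
-0.1 [[449.0, 237.0], [190.0, 234.0]] 0.0 [[452.0, 243.0], [187.0, 240.0]] 0.1 [[455.0, 250.0], [184.0, 246.0]] 0.2 [[459.0, 256.0], [180.0, 252.0]] 0.3 [[463.0, 261.0], [176.0, 257.0]] 0.4 [[467.0, 266.0], [171.0, 262.0]] 0.5 [[472.0, 271.0], [166.0, 267.0]] 0.6 [[477.0, 275.0], [161.0, 270.0]] 0.7 [[483.0, 278.0], [155.0, 273.0]] 0.8 [[489.0, 280.0], [148.0, 275.0]] 0.9 [[496.0, 281.0], [141.0, 276.0]] 1.0 [[503.0, 281.0], [134.0, 276.0]] 1.1 [[510.0, 280.0], [126.0, 274.0]] 1.2 [[518.0, 277.0], [119.0, 271.0]] 
t 21.70 cur roof [286.    0.6  35.1] shift [-0.02  0.06 -0.09] F [-0.9  0.5  4.1] Froof [1.7 0.8 3.8]
yaw 0.0005 slope step per cm tool [ 0.975 -0.006 -0.223]
```

Call:
{"method": "carry_out", "body": {
  "rows": [
    {"tx": 0, "ty": 0, "tz": 0.15, "yaw": 0},
    {"tx": 0, "ty": 0, "tz": 0.15, "yaw": 0}
  ]
}}

```text
time_s: 21.9
position: [0.5251, 0.1383, 0.204]
tool_rot: [[-0.217, 0.976, -0.033], [0.975, 0.218, 0.03], [0.036, -0.025, -0.999]]
ft_force: [-5.8, -1.0, 16.9]
grip_width: -0.0001
```

```bash
python3 b.py 286 0 36 | grep -v '^$'
```

```text
9986
200 230 256; 220 230 257; 240 231 257; 400 233 259; 420 233 260; 440 233 260; 
-0.1 [[449.0, 237.0], [190.0, 234.0]] 0.0 [[452.0, 244.0], [187.0, 241.0]] 0.1 [[455.0, 250.0], [183.0, 247.0]] 0.2 [[458.0, 256.0], [179.0, 253.0]] 0.3 [[462.0, 262.0], [175.0, 258.0]] 0.4 [[467.0, 267.0], [170.0, 263.0]] 0.5 [[472.0, 271.0], [165.0, 267.0]] 0.6 [[477.0, 275.0], [160.0, 271.0]] 0.7 [[483.0, 278.0], [154.0, 274.0]] 0.8 [[489.0, 281.0], [147.0, 276.0]] 0.9 [[495.0, 282.0], [140.0, 277.0]] 1.0 [[502.0, 282.0], [133.0, 276.0]] 1.1 [[510.0, 281.0], [125.0, 275.0]] 1.2 [[517.0, 278.0], [117.0, 272.0]] 
t 21.95 cur roof [286.    0.5  34.9] shift [-0.02  0.05 -0.11] F [-4.7 -0.5 13.3] Froof [ 4.   4.7 12.7]
yaw 0.001 slope step per cm tool [ 0.975 -0.005 -0.224]
```

Call:
{"method": "carry_out", "body": {
  "rows": [
    {"tx": 0, "ty": 0, "tz": -1, "yaw": 0},
    {"tx": 0, "ty": 0, "tz": -3, "yaw": 0},
    {"tx": -2, "ty": 0, "tz": -4, "yaw": 0.1},
    {"tx": -2, "ty": 0, "tz": -2, "yaw": 0.15},
    {"tx": -2, "ty": 0, "tz": 0, "yaw": 0.15},
    {"tx": -2, "ty": 0, "tz": 0, "yaw": 0.15},
    {"tx": -2, "ty": -1, "tz": 0, "yaw": 0.15},
    {"tx": -1, "ty": -2, "tz": 0, "yaw": 0.15},
    {"tx": 0, "ty": -2, "tz": 0, "yaw": 0.15},
    {"tx": 0, "ty": 0, "tz": 0, "yaw": 0.15},
    {"tx": 0, "ty": 0, "tz": 0, "yaw": 0.15},
    {"tx": 0, "ty": 0, "tz": 0, "yaw": 0.15}
  ]
}}

```text
time_s: 23.15
position: [0.4739, 0.0489, 0.3093]
tool_rot: [[0.944, 0.328, -0.032], [0.329, -0.944, 0.027], [-0.021, -0.036, -0.999]]
ft_force: [1.5, -0.4, 0.0]
grip_width: -0.0
```

Call:
{"method": "carry_out", "body": {
  "rows": [
    {"tx": 0, "ty": 0, "tz": 0, "yaw": 0.15},
    {"tx": 0, "ty": 0, "tz": 0, "yaw": 0.15},
    {"tx": 0, "ty": 0, "tz": 0, "yaw": 0.15},
    {"tx": 0, "ty": 0, "tz": 0, "yaw": 0.15},
    {"tx": 0, "ty": 0, "tz": 0, "yaw": 0.15},
    {"tx": 0, "ty": 0, "tz": 0, "yaw": 0.15},
    {"tx": 0, "ty": 0, "tz": 0, "yaw": 0.15},
    {"tx": 0, "ty": 0, "tz": 0, "yaw": 0.15},
    {"tx": 0, "ty": 0, "tz": 0, "yaw": 0.15},
    {"tx": 0, "ty": 0, "tz": 0, "yaw": 0.15},
    {"tx": 0, "ty": 0, "tz": 0, "yaw": 0.1},
    {"tx": 0, "ty": 0, "tz": 0, "yaw": 0}
  ]
}}

```text
time_s: 24.35
position: [0.4738, 0.0485, 0.311]
tool_rot: [[0.294, -0.955, -0.032], [-0.955, -0.295, 0.026], [-0.035, 0.023, -0.999]]
ft_force: [0.2, -0.5, 0.7]
grip_width: -0.0
```

Run:
```python
from h import *
go(143,0,245,off=(67.7,0,-130),head=-77.5); print(env.observe()['q'])
```

```text
t 24.35 cur roof [216.7  61.  308. ] shift [ 6.23 -5.81  7.65] F [ 0.2 -0.5  0.7] Froof [-0.3 -0.1  0.8]
yaw 0.0807 slope step per cm tool [-0.971 -0.073 -0.227]
[ -9.08247846  12.52867907  76.50769915   1.20503018  93.00970354
 153.81391963]
```

Call:
{"method": "carry_out", "body": {
  "rows": [
    {"tx": 2, "ty": -2, "tz": 1.5, "yaw": 0.08},
    {"tx": 2, "ty": -2.2, "tz": 2, "yaw": 0},
    {"tx": 2, "ty": -2.2, "tz": 2, "yaw": 0},
    {"tx": 0, "ty": 0, "tz": 1, "yaw": 0},
    {"tx": 0, "ty": 0, "tz": 0, "yaw": 0},
    {"tx": 0, "ty": 0, "tz": 0, "yaw": 0}
  ],
  "jaw": -1
}}

```text
time_s: 24.95
position: [0.5507, 0.0067, 0.2421]
tool_rot: [[0.23, -0.973, -0.029], [-0.973, -0.231, 0.026], [-0.032, 0.022, -0.999]]
ft_force: [-0.1, 0.1, 1.1]
grip_width: 0.0848
```

Run:
```python
from h import *
np.set_printoptions(linewidth=220)
go(143,0,245,off=(67.7,0,-130),head=-77.5); im,P=cap('wrist','w9')
s,Q=cap('scene','scene9'); t,_=cap('top','top9')
a=cv2.resize(im[20:290,180:460],(400,386)); b=cv2.resize(s[110:300,240:440],(400,386)); cv2.imwrite('pics/fin.png',np.hstack([a,b])[:,:,::-1])
for n,xs,z in(('eaves',[15,40,65],0),('mid',[95,120,150],8),('top',[180],16)): print(n,sides(im,P,xs,z))
xs=np.arange(76,92,.5); print('mid z0'); print(np.c_[xs*10,samp(im,P,xs,[-68,-42,-15,15,35,65],0)].astype(int).T)
xs=np.arange(162,174,.5); print('top z8'); print(np.c_[xs*10,samp(im,P,xs,[-68,-30,-10,10,30,65],8)].astype(int).T)
```

```text
t 24.95 cur roof [143.4  -0.3 256.5] shift [-0.23 -0.    1.13] F [-0.1  0.1  1.1] Froof [0.4 0.1 1. ]
yaw 0.014 slope step per cm tool [-0.974 -0.008 -0.228]
eaves [(15, 89.5), (40, 89.5), (65, 89.25), (15, -89.0), (40, -89.25), (65, -89.25)]
mid [(95, 88.0), (120, 88.0), (150, 88.5), (95, -90.75), (120, -90.5), (150, -90.75)]
top [(180, 88.5), (180, -90.75)]
mid z0
[[760 765 770 775 780 785 790 795 800 805 810 815 820 825 830 835 840 845 850 855 860 865 870 875 880 885 890 895 900 905 910 915]
 [ 45  38  33  31  36  36  30  17   1 135 255 255 215 127  63  13  15  23  25  26  25  25  25  25  24  28  34  49  56  54  55  56]
 [ 38  38  35  34  33  30  26  17  38  87 163 250 176  98  40  12  18  23  28  28  27  30  31  27  24  23  36  55  60  63  59  58]
 [ 54  42  33  28  29  33  29  26  32  83 206 255 255 137   3   7  12  18  22  24  25  24  22  21  23  25  26  39  58  54  50  51]
 [ 45  39  34  31  31  30  29  20  26  69 137 229 228 192  89   2  10  17  23  24  22  22  23  25  26  25  30  39  51  62  62  60]
 [ 45  37  30  29  27  25  21  17  18  35 167 255 255 178  40  11  13  14  1
[... 355 characters left out ...]
 23   30   50  101  161  184  195  176  182  206  115    6   27   43   45   45   44]
 [  20   20   19   15   12   10    6    3    1   21   84  150  217  204  170  117   72   54   32    7    5    9    7    6]
 [  27   25   19   10    9    9   13   12    3   22   66  131  197  204  182  100   60   53   31    8    8   10   14   15]
 [ 155  146   94   35   18    5    4    3    2   30   64  132  186  204  163   76   67   78   34    4   10   14   14   13]
 [ 152  146   99   54   20    3    2    3    5   18   46  113  164  206  161   92  106   98   32    2    8    9    8   12]
 [  24   22   18   10    2    7   10    3    0    0   44  110  172  212  161  121   97   65   26   17   13   15   15   10]]
```

View pics/fin.png

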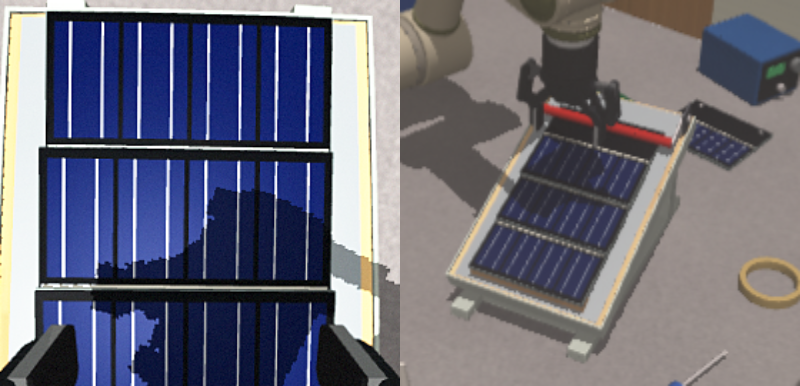

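```bash
python3 -c "
from rig import env
print(env.observe()['ft_force'],env.close_job())"
```

```text
the job is handed in; nothing more can be done
[ 0.39463428 -0.91797166  0.23524442] None
```

I pushed both slates back up to their lap lines, folded the red clamp bar down over the head of the top slate, and handed the job in at about 25 s of the 61 s. The arm was touching nothing at hand-in.

| Part | Target | Last check |
|---|---|---|
| Middle slate, lower edge | on the line at 85 mm | about 86.2 mm, so on the 3 mm line but about 1.2 mm to its upper side; square to about 0.3° |
| Top slate, lower edge on the middle slate's line | 85 mm | about 85.3 to 85.6 mm |
| Sideways, both slates | in line with column | about 1 mm off |
| Clamp bar | 0 rad | pressed until it stopped moving; the images put it at 0 to 0.05 rad |

- **Slate position:** I left the middle slate's overshoot because pulling it back would have meant pressing on the glass. The top slate did not shift noticeably when the bar came down.
- **Forces:** pushing the slates took about 4 to 7 N. The bar took up to 17 N at its stop.
- **Disagreements:** the wrist views placed the roof's lower edge about 1.4 mm from where my first fix had it, and read slate widths about 1% small. I therefore judged the final positions by how much of each white line was visible. The scene camera gave a poor first reading of the bar angle, so I used the top and wrist views for that.

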